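# Fit a new inlet heat insulator over the two studs of a cylinder head

### The job

Take the red dust cover off the two inlet studs of the cylinder head in the vice and put it in the grey parts tray. Then fetch the black heat insulator, which stands on edge in the wooden rack, turn it flat and lower it, without letting it drop, over both studs until it sits fully home, flush on the inlet flange. Leave the other plates and everything else on the bench where they are, and leave nothing held.

Things in the scene. Friction and masses are not known exactly. Their poses are not given: they have to be found in the camera images.
- head: Aluminium cylinder head clamped inlet-up in a blue drill-press vice, all fixed. Origin on the bench under the port; x along the studs and the vice. It reaches from x = -110 to +255 mm and y = -72 to +72 mm. All but the flange and studs is lower than 128 mm above the bench.
- port (a point): Middle of the flat top face (140 mm above the bench) of the cylinder head's inlet flange; z up, x along the line of the studs. Two fixed steel studs, 8 mm thick, stand at x = -38 and +38 mm and rise 36 mm above the face; their top 5 mm taper to 3.6 mm. The flange is 102 mm long, 40 mm wide (28 mm at the studs) and stands 20 mm clear of the fins below.
- cover_rib (a point): Red plastic dust cover, starts fully down over both studs: plate 8 mm thick, 104 mm long (x), 50 mm wide at the middle, end lugs with 11 mm holes 76 mm apart. A finger rib stands on its middle: 46 mm long (x), 11 mm thick (y), 8 to 33 mm above the underside. The point is in the rib, 20 mm above the underside; z up. 60 g, loose, lifts straight off.
- tray_in (a point): Grey steel parts tray, open on top, fixed: 200 mm (along its x) by 150 mm outside, 28 mm high, walls and floor 4 mm. The point is the centre of the inner floor, 4 mm above the bench.
- rack: Wooden rack, fixed: a block 130 mm (x) by 190 mm (y), 30 mm high, with three grooves along x at y = -55, 0 and +55 mm, each 13 mm wide and 20 mm deep. The origin is the centre of its underside. Three plates stand on edge in the grooves in any order. The bench between the rack and the vice, about x = 540, y = -140 mm from the robot's base, is clear for 70 mm each way.
- insulator_center (a point): Centre of the black heat insulator, a plate 104 mm long (x), 10 mm thick (y), 50 mm wide (z) over its middle 48 mm, with a 32 mm bore and 32 mm wide end lugs with 11 mm through holes at x = -38 and +38 mm. Starts standing on a long edge in a rack groove, z up, centre 35 mm above the bench. 90 g; faces alike. On the bench it also stands on edge until pushed over.
- blank_plate: Bystander: aluminium blanking plate 100 x 50 x 8 mm without holes, standing in a rack groove like the insulator. Origin at its centre.
- flange_plate: Bystander: copper-coloured flange plate 78 x 56 x 8 mm with a bore and four small holes, standing in a rack groove like the insulator. Origin at its centre.
- carburettor: Bystander: aluminium carburettor standing on its round float bowl, about 85 x 50 mm, 90 mm high. Origin at the centre of its underside.
- piston: Bystander: steel piston standing on the bench, 70 mm across, 50 mm high. Origin at the centre of its underside.
- wrench: Bystander: steel spanner 160 mm long lying on the bench. Origin at its underside, mid-length.
- screwdriver: Bystander: red-handled screwdriver 200 mm long lying on the bench. Origin at its underside, mid-length.
- grease_tin: Bystander: blue grease tin, 72 mm across, 100 mm high, standing. Origin at the centre of its underside.

How it is judged:
By the outcome, as a careful person would: the job done as asked, in the order asked, and still so for the second after the job is handed in, with the robot touching nothing.
It also fails if it takes over 67 s, if anything falls off the work surface, if the arm or the gripper's body presses on something with over 40 N, if the wrist force passes 120 N, or if a joint passes its speed limit or range.

### The arm

A 7-joint arm with a two-finger parallel gripper is mounted at the origin on the work surface. World frame = base frame: x ahead of the robot, y to its left, z up, the work surface at z = 0. Lengths are in m, angles in rad, forces in N, time in s.
With the tool pointing down it reaches from about 0.4 to 0.875 m from the base axis. Payload 6.5 kg.
Tool frame: the origin (TCP) lies at the very end of the fingers, on their centre line; the grasp point (between the pads) lies 19 mm behind it; z points along the fingers, y is the direction in which the jaws open and shut (so a half turn about z gives the same grasp; the last joint's range is limited). The gripper opens to 88 mm and grips with 3 to 60 N. Pads are 18 mm wide; open, the fingers measure 123 mm over their backs; the gripper's body (75 mm by 187 mm) begins 45 mm behind the grasp point.
Start: joints at [1.164, 0.536, -0.004, 1.538, 0.003, 1.067, -0.071], TCP at [0.217, -0.613, 0.239] pointing down, gripper open.
Joint ranges: [-2.7, 2.7], [-0.37, 2.16], [-1.27, 1.26], [0.24, 2.4], [-1.31, 4.45], [0.19, 1.91], [-2.76, 2.76]. Speed limits (rad/s): [2.39, 2.39, 3.14, 3.14, 3.14, 3.14, 3.14].

### API

Orientations are given as a rotation vector (axis times angle).
In Python, from plant import sensors, eyes, arm gives the robot as it stands.
- The arm moves only by the shell command python3 -m creep 'ROWS' [FORCE]. ROWS is JSON, a list that holds one entry, the list of rows, each a list of 7 numbers: the gripper command: -1 is shut, 1 is fully open, values between are in proportion, then the shift along the tool's x, y, z in cm, then the turn, a rotation vector about the tool's x, y, z in degrees. A call has 1 to 12 rows; each row shifts and turns the commanded pose from where the row before left it, along the tool's axes as they then stand; what a row does not reach is not made up. A row lasts 1/10 s, in which the tool goes at most 50 mm and 8.59 degrees, less where a joint would pass 70% of its speed; a pose out of reach is approached as far as the arm can. A call with a gripper value outside its range is refused whole. The fingers move at their own pace and stop on an object; FORCE is the grip in N (left out, the last holds). Time passes only in rows, so rows that do not move let the fingers close. It gives the time, the measured TCP pose, the force and the opening at its end, in the units of the state.
- sensors.read_state(): the state, without advancing time (a new reading comes with each control period).
- eyes.get_image(name): name is "scene" or "top" or "wrist"; returns a dict with "pixels" (400x640x3 uint8, red, green, blue), "mtx" (3x3 intrinsics, pixels), "eye" and "rotation" of the camera in the world. Camera axes: x right, y up, looking along -z (the intrinsics and any distortion apply to the point x, -y, -z); pixel columns grow to the right and rows downward; lengths in m; the calibration is good to about 2 mm. A picture is of the moment at which its call begins. There is no depth.
- arm.finish_job(): hands the job in, once; it reports no verdict.
The state is a dict: "clock": time; "qpos": joint angles; "joint_velocities": joint speeds; "joint_efforts": joint torques, N m; "tcp_pos": TCP position; "tool_rot": TCP orientation; "ft_force": force on the tool from outside, world axes, zero at the start; "wrist_torque": the same for the moment, N m; "opening": finger opening in m.
Only numpy, scipy, OpenCV 4.12 (cv2) and the standard library are available. Lean on these libraries where they do the work, as an engineer would, in place of code of your own. Each camera call takes 0.05 s, during which the arm holds its last target.

## Working session

There is one attempt and no reset: what is moved stays moved. The work goes in short steps, Python scripts to look and compute and a shell command to move; the robot and the scene stay as the last step left them, time stands still between calls to the robot, and variables do not carry over. Pictures are saved under pics/ and viewed, and the job is handed in when it is done.

```bash
ls; mkdir -p pics
python3 - <<'E'
from plant import sensors, eyes, arm
import cv2
print(sensors.read_state())
for n in ["scene","top","wrist"]:
    d=eyes.get_image(n)
    cv2.imwrite(f"pics/{n}0.png",d["pixels"][:,:,::-1]); print(n,d["mtx"],d["eye"],d["rotation"],[k for k in d])
E
```

```text
pics
{'clock': 0.0, 'qpos': array([ 1.16379745,  0.53719972, -0.00442915,  1.53880652,  0.00262098,
        1.06729614, -0.07119116]), 'joint_velocities': array([ 1.88561128e-03,  2.32703535e-03, -1.28245066e-03, -1.26250470e-03,
        7.40362348e-04,  4.86201342e-04,  7.92575556e-05]), 'joint_efforts': array([-9.64440960e-05, -5.70972347e+01,  9.91313383e-01, -2.51600665e+01,
       -5.62219752e-02,  1.78801152e-02,  1.08017739e-04]), 'tcp_pos': array([ 0.21703461, -0.61207372,  0.23784339]), 'tool_rot': array([-3.09444707e+00, -5.32587138e-01,  6.81338259e-04]), 'ft_force': array([-0.61846069,  0.46081057,  0.24424778]), 'wrist_torque': array([ 0.01772609, -0.01250213, -0.0126701 ]), 'opening': 0.0880301504465425}
scene [[427.35938368   0.         327.34496312]
 [  0.         427.35938368 206.21760304]
 [  0.           0.           1.        ]] [1.19349044 0.58473405 0.86176944] [0.46152975 0.99288065 2.08866758] ['pixels', 'mtx', 'eye', 'rotation']
top [[414.45437564   0.         316.86437386]
 [  0.         414.45437564 206.32067379]
 [  0.           0.           1.        ]] [ 0.41204332 -0.02285722  1.14781042] [ 0.06121789 -0.07028737 -1.57454339] ['pixels', 'mtx', 'eye', 'rotation']
wrist [[318.58307613   0.         320.95678294]
 [  0.         318.58307613 203.20718058]
 [  0.           0.           1.        ]] [ 0.28028839 -0.58983144  0.38351637] [-0.23030029  0.16465828 -1.22119386] ['pixels', 'mtx', 'eye', 'rotation']
```

View pics/scene0.png

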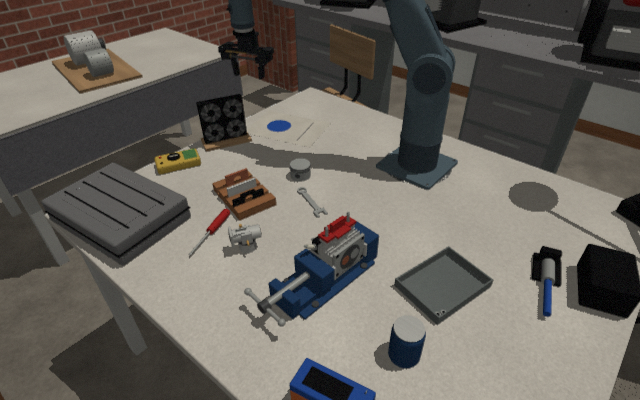

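View pics/top0.png

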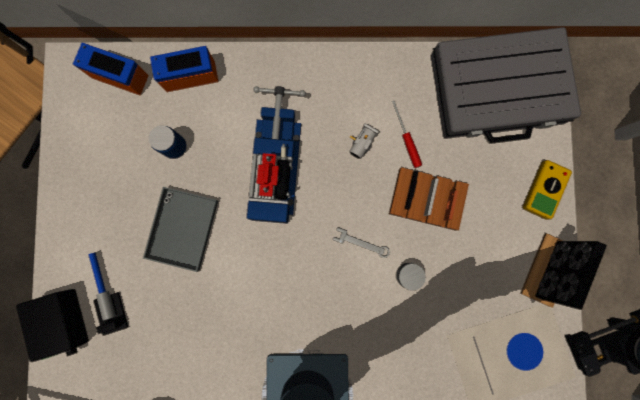

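View pics/wrist0.png

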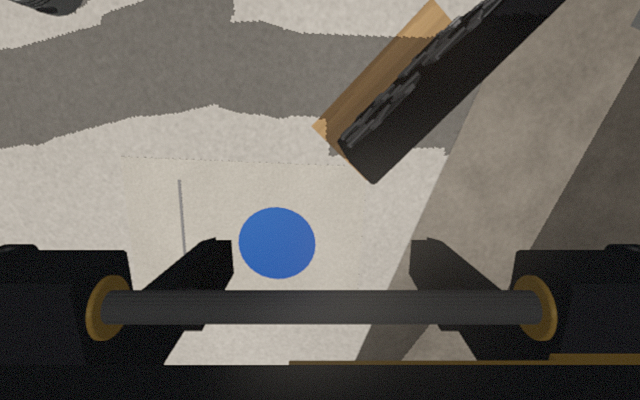

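The scene shows the vice with the red cover at scene px (335,230), the rack at (243,193) and the tray at (443,283). In the top view these are at (268,175), (428,198) and (181,228). Next I'll zoom in.

```bash
cat > h.py <<'E'
import numpy as np,cv2
from scipy.spatial.transform import Rotation as R
from plant import sensors, eyes, arm
def cast(d,uv,z):
    uv=np.atleast_2d(np.asarray(uv,float));K=d["mtx"]
    c=np.c_[(uv[:,0]-K[0,2])/K[0,0],-(uv[:,1]-K[1,2])/K[1,1],-np.ones(len(uv))]
    w=R.from_rotvec(d["rotation"]).apply(c);e=np.asarray(d["eye"])
    return e+w*((z-e[2])/w[:,2])[:,None]
def proj(d,p):
    c=R.from_rotvec(d["rotation"]).inv().apply(np.atleast_2d(p)-d["eye"]);K=d["mtx"]
    return np.c_[K[0,0]*c[:,0]/-c[:,2]+K[0,2],K[1,1]*-c[:,1]/-c[:,2]+K[1,2]]
def save(n,img,box=None,s=1):
    if box: img=img[box[1]:box[3],box[0]:box[2]]
    cv2.imwrite("pics/"+n+".png",cv2.resize(img,None,fx=s,fy=s,interpolation=cv2.INTER_CUBIC)[:,:,::-1])
E
python3 - <<'E'
from h import *
d=eyes.get_image("top")["pixels"]
save("t1a",d,(235,80,335,230),4);save("t1b",d,(380,150,480,240),6);
d=eyes.get_image("scene")["pixels"]
save("s1",d,(200,160,400,310),4)
E
```

```text
(no output)
```

View pics/t1a.png

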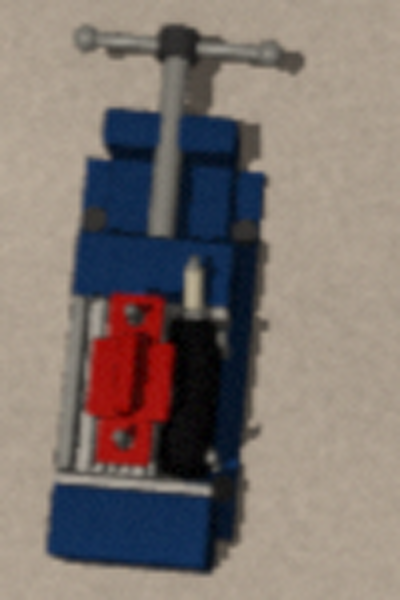

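View pics/t1b.png

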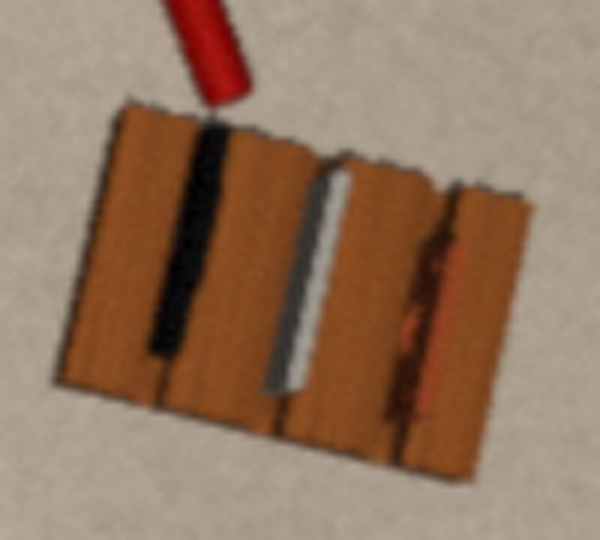

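View pics/s1.png

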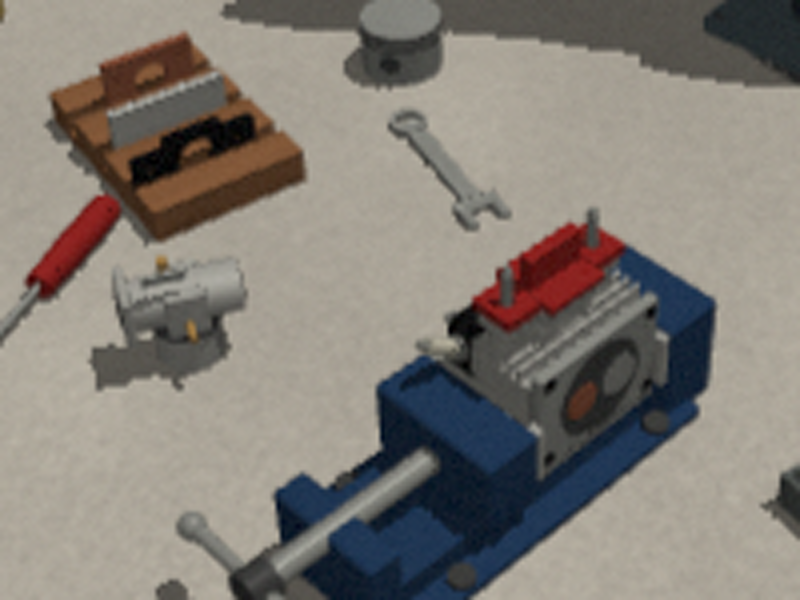

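Run:
```python
from h import *
t=eyes.get_image("top");s=eyes.get_image("scene")
print("stud tips top",cast(t,[(268,158.3),(265.5,189.2)],.174))
print("stud tips scene",cast(s,[(348.2,213),(326.7,227.5)],.176))
for n,d,box in(("top",t,(240,140,300,210)),("scene",s,(300,200,370,250))):
    hsv=cv2.cvtColor(d["pixels"],cv2.COLOR_RGB2HSV)
    m=((hsv[...,0]<8)|(hsv[...,0]>172))&(hsv[...,1]>150)&(hsv[...,2]>50)
    mm=np.zeros_like(m);mm[box[1]:box[3],box[0]:box[2]]=m[box[1]:box[3],box[0]:box[2]]
    c=max(cv2.findContours(mm.astype(np.uint8),0,2)[0],key=cv2.contourArea);r=cv2.minAreaRect(c)
    print(n,r,cast(d,[r[0]],.148), cast(d,cv2.boxPoints(r),.148)[:,:2])
# rack corners from top crop (z=.03)
rc=np.array([(125,105),(530,205),(470,480),(60,382)])/6+[380,150]
w=cast(t,rc,.03);print("rack",w[:,:2],w.mean(0),np.linalg.norm(w-np.roll(w,1,0),axis=1))
bl=np.array([(213,122),(163,355)])/6+[380,150]
print("ins ends z.05",cast(t,bl,.06))
# tray
g=cast(t,[(166,187),(219,198),(198,270),(145,260)],.028);print("tray",g,g.mean(0),np.linalg.norm(g-np.roll(g,1,0),axis=1))
```

```text
stud tips top [[0.60888791 0.08701608 0.174     ]
 [0.53487078 0.09256347 0.174     ]]
stud tips scene [[0.53657302 0.10004187 0.176     ]
 [0.61221289 0.09369573 0.176     ]]
top ((267.139404296875, 174.46722412109375), (21.004291534423828, 42.18965530395508), 5.194429397583008) [[0.57425862 0.09184982 0.148     ]] [[0.52526073 0.12157238]
 [0.62858627 0.11301658]
 [0.62367482 0.0618735 ]
 [0.52040203 0.07086658]]
scene ((336.7364807128906, 228.83108520507812), (16.39091682434082, 38.82670974731445), 54.462318420410156) [[0.57624598 0.0959192  0.148     ]] [[0.62169863 0.06787511]
 [0.50368072 0.07411439]
 [0.52965416 0.12466615]
 [0.64211498 0.11571189]]
rack [[ 0.61113192 -0.25940707]
 [ 0.56447456 -0.44250468]
 [ 0.43991839 -0.41102251]
 [ 0.48493701 -0.22729512]] [ 0.52511547 -0.33505734  0.03      ] [0.13021649 0.18894878 0.1284732  0.18916244]
ins ends z.05 [[ 0.59801973 -0.29190294  0.06      ]
 [ 0.49465479 -0.26733284  0.06      ]]
tray [[0.56046258 0.38000837 0.028     ]
 [0.52978929 0.23577958 0.028     ]
 [0.3365864  0.28898441 0.028     ]
 [0.36386382 0.43109896 0.028     ]] [0.44767552 0.33396783 0.028     ] [0.20312882 0.14745438 0.20039489 0.14470868]
```

```bash
cat >> h.py <<'E'
def down(yaw): # tool x at yaw (deg), z down
    y=np.radians(yaw);x=np.array([np.cos(y),np.sin(y),0]);z=np.array([0,0,-1.]);return R.from_matrix(np.c_[x,np.cross(z,x),z])
def delta(pos,yaw,rot=None):
    s=sensors.read_state();r=R.from_rotvec(s["tool_rot"]);g=rot or down(yaw)
    t=(r.inv()*g).as_rotvec(degrees=True);p=r.inv().apply(np.array(pos)-s["tcp_pos"])*100
    print("clock %.2f tcp"%s["clock"],s["tcp_pos"].round(4),"shift cm",p.round(2),"turn deg",t.round(2),"open",s["opening"].round(4),"F",s["ft_force"].round(1))
    # shift in axes after the turn
    print("  shift in goal axes cm",(g.inv().apply(np.array(pos)-s["tcp_pos"])*100).round(2),"q",s["qpos"].round(2))
E
python3 -c "
from h import *
delta([.52,.094,.25],-4.5)"
```

```text
Traceback (most recent call last):
  File "h.py", line 20, in delta
    print("clock %.2f tcp"%s["clock"],s["tcp_pos"].round(4),"shift cm",p.round(2),"turn deg",t.round(2),"open",s["opening"].round(4),"F",s["ft_force"].round(1))
                                                                                                               ^^^^^^^^^^^^^^^^^^
AttributeError: 'float' object has no attribute 'round'
```

```bash
sed -i 's/s\["opening"\].round(4)/round(s["opening"],4)/' h.py
python3 -c "
from h import *
delta([.52,.094,.25],-4.5)"
```

```text
clock 0.35 tcp [ 0.2172 -0.6125  0.2385] shift cm [ 52.15 -56.46  -1.13] turn deg [-2.000e-02  1.000e-02  2.403e+01] open 0.0882 F [-0.2  0.6 -0.1]
  shift in goal axes cm [ 24.64 -72.81  -1.15] q [ 1.16  0.54 -0.    1.54  0.    1.07 -0.07]
```

```bash
python3 -m creep '[[[0,1.5,-4,0,0,0,8],[0,1.5,-4,0,0,0,8],[0,1.5,-4,0,0,0,8],[0,1.5,-4.5,0,0,0,0],[0,1.5,-4.5,0,0,0,0],[0,1.5,-4.5,0,0,0,0],[0,1.5,-4.5,0,0,0,0],[0,1.5,-4.5,0,0,0,0],[0,1.5,-4.5,0,0,0,0],[0,1.5,-4.5,0,0,0,0]]]'; python3 -c "
from h import *
delta([.52,.094,.25],-4.5)"
```

```text
clock: 1.35
tcp_pos: [0.367, -0.1793, 0.2391]
tool_rot: [3.139, -0.123, 0.001]
ft_force: [1.4, -0.8, 0.3]
opening: 0.044
clock 1.35 tcp [ 0.367  -0.1793  0.2391] shift cm [ 13.12 -28.44  -1.09] turn deg [ 0.03 -0.06  0.02] open 0.044 F [ 1.4 -0.8  0.3]
  shift in goal axes cm [ 13.11 -28.44  -1.09] q [ 0.5   0.13 -0.17  2.13  0.03  0.89 -1.33]
```

```bash
python3 -m creep '[[[0,2,-4,0,0,0,0],[0,2,-4,0,0,0,0],[0,2,-4,0,0,0,0],[0,2,-4,0,0,0,0],[0,2,-4,0,0,0,0],[0,2,-4,0,0,0,0],[0,1,-4,0,0,0,0],[0,0,0,-1,0,0,0]]]'; python3 -c "
from h import *
d=eyes.get_image('wrist');save('w2',d['pixels']);print(d['eye'],d['rotation'])
delta([.52,.094,.25],-4.5)"
```

```text
clock: 2.15
tcp_pos: [0.5181, 0.0945, 0.2481]
tool_rot: [-3.136, 0.11, 0.002]
ft_force: [-0.8, 0.1, -0.3]
opening: 0.0441
[0.58503691 0.0893225  0.39361673] [-0.20127052  0.22127848 -1.62856757]
clock 2.20 tcp [0.5186 0.0913 0.2501] shift cm [ 0.12 -0.28  0.01] turn deg [-0.11 -0.06  0.33] open 0.0439 F [ 0.1 -0.8  1.3]
  shift in goal axes cm [ 0.12 -0.28  0.01] q [ 0.03  0.34 -0.36  1.84  0.14  0.99 -2.03]
```

View pics/w2.png

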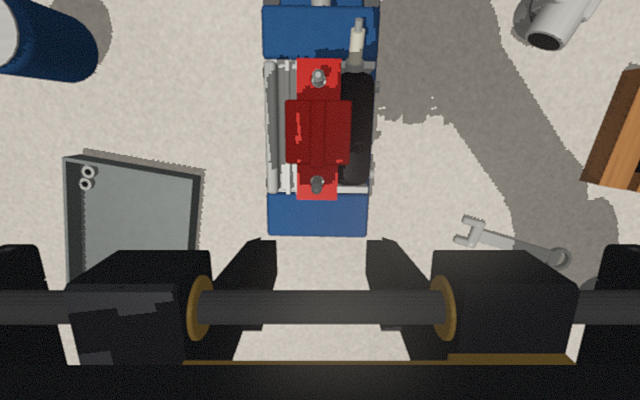

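The wrist view shows the cover at px (318,128) with stud tips at about (318,77) and (318,183). The black block to its right is the other side of the head.

Run:
```python
from h import *
d=eyes.get_image('wrist');save('w3',d['pixels'],(250,50,390,210),5)
hsv=cv2.cvtColor(d["pixels"],cv2.COLOR_RGB2HSV)
m=((hsv[...,0]<8)|(hsv[...,0]>172))&(hsv[...,1]>150)&(hsv[...,2]>50);m[230:]=0;m[:,400:]=0
c=max(cv2.findContours(m.astype(np.uint8),0,2)[0],key=cv2.contourArea);r=cv2.minAreaRect(c)
b=cast(d,cv2.boxPoints(r),.148);print(r,cast(d,[r[0]],.148),b[:,:2].round(4),np.linalg.norm(b-np.roll(b,1,0),axis=1))
st=cast(d,[(319,73.5),(317,180)],.176);print(st, np.linalg.norm(st[0]-st[1]))
print(proj(d,[[.574,.094,.14]]))
```

```text
((313.5, 130.0), (140.0, 65.0), 90.0) [[0.57613389 0.09299407 0.148     ]] [[0.6267 0.1125]
 [0.6233 0.0659]
 [0.5196 0.0712]
 [0.5233 0.1233]] [0.10395009 0.04667861 0.1038782  0.05222098]
[[0.61226429 0.08593243 0.176     ]
 [0.5429243  0.09244686 0.176     ]] 0.06964533049038374
[[312.68248501 132.47172631]]
```

View pics/w3.png

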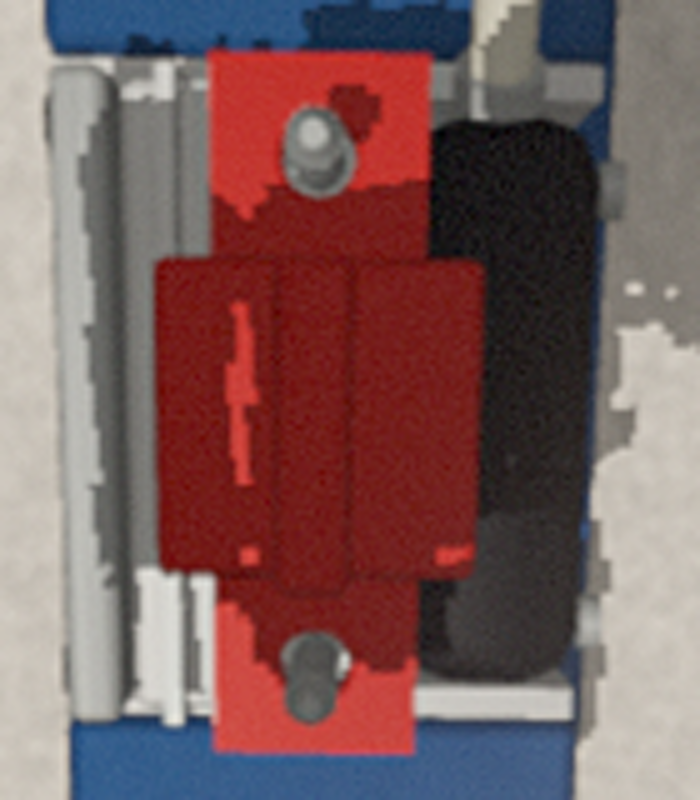

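Run:
```python
from h import *
d=eyes.get_image('wrist')
f=lambda x,y:(250+(x-2)/5,50+(y-2)/5)
st=cast(d,[f(314,130),f(310,703)],.176);print("tips",st, np.linalg.norm(st[0]-st[1]),st.mean(0))
rb=cast(d,[f(275,258),f(352,258),f(352,592),f(272,592)],.173);print("rib",rb,rb.mean(0))
pl=cast(d,[f(208,50),f(430,52),f(415,753),f(215,753)],.148);print("plate",pl,pl.mean(0))
s=st[0]-st[1];print("yaw",np.degrees(np.arctan2(s[1],s[0])))
s=pl[:2].sum(0)-pl[2:].sum(0);print("yaw",np.degrees(np.arctan2(s[1],s[0])))
print(sensors.read_state()["tool_rot"]);delta([.574,.0935,.150],-4.5)
```

```text
tips [[0.61115546 0.08747258 0.176     ]
 [0.53592465 0.09423167 0.176     ]] 0.07553384033927157 [0.57354006 0.09085212 0.176     ]
rib [[0.59604207 0.09400105 0.173     ]
 [0.59527318 0.08378817 0.173     ]
 [0.55071652 0.08717683 0.173     ]
 [0.55155831 0.09837212 0.173     ]] [0.57339752 0.09083454 0.173     ]
plate [[0.62630603 0.10220962 0.148     ]
 [0.62365162 0.07050061 0.148     ]
 [0.52019512 0.07944969 0.148     ]
 [0.52259861 0.11143574 0.148     ]] [0.57318785 0.09089892 0.148     ]
yaw -5.133939457040472
yaw -5.013917612192564
[ 3.13869886e+00 -1.22948069e-01  1.02768098e-03]
clock 2.30 tcp [0.518  0.0874 0.249 ] shift cm [ 5.52 -1.05  9.9 ] turn deg [ 0.03 -0.04  0.01] open 0.0443 F [-0.4 -0.6 -0.2]
  shift in goal axes cm [ 5.53 -1.05  9.9 ] q [ 0.03  0.34 -0.35  1.84  0.14  0.99 -2.03]
```

Run:
```python
from h import *
for i in range(4):
    e=eyes.get_image('wrist')["eye"];delta([.5734,.0909,.20],-5);print(e-sensors.read_state()["tcp_pos"])
```

```text
clock 2.35 tcp [0.5178 0.0866 0.2487] shift cm [ 5.51 -0.88  4.87] turn deg [ 0.05 -0.01  0.44] open 0.0438 F [ 0.1 -0.7 -0.1]
  shift in goal axes cm [ 5.5  -0.91  4.87] q [ 0.03  0.34 -0.35  1.84  0.14  0.99 -2.03]
[ 0.06700003 -0.00434243  0.14596195]
clock 2.40 tcp [0.5176 0.0863 0.2485] shift cm [ 5.53 -0.91  4.85] turn deg [0.06 0.01 0.4 ] open 0.0439 F [ 0.7 -0.4 -0.5]
  shift in goal axes cm [ 5.52 -0.95  4.85] q [ 0.03  0.34 -0.35  1.84  0.14  0.99 -2.03]
[ 0.06693776 -0.00486078  0.14572708]
clock 2.45 tcp [0.5175 0.0863 0.2485] shift cm [ 5.53 -0.92  4.85] turn deg [0.06 0.02 0.39] open 0.0439 F [-0.4  0.2 -0.5]
  shift in goal axes cm [ 5.52 -0.95  4.85] q [ 0.03  0.34 -0.35  1.84  0.14  0.99 -2.03]
[ 0.06687601 -0.00519738  0.14559859]
clock 2.50 tcp [0.5176 0.0864 0.2485] shift cm [ 5.53 -0.9   4.85] turn deg [0.05 0.02 0.4 ] open 0.0438 F [ 0.6 -1.1  0.7]
  shift in goal axes cm [ 5.52 -0.93  4.85] q [ 0.03  0.34 -0.35  1.84  0.14  0.99 -2.03]
[ 0.06681536 -0.0053881   0.14553721]
```

```bash
python3 -m creep '[[[0,3,-0.5,0,0,0,0.4],[0,2.5,-0.43,2,0,0,0],[0,0,0,3,0,0,0],[0,0,0,2,0,0,0],[0,0,0,0,0,0,0],[0,0,0,0,0,0,0],[0,0,0,0,0,0,0]]]' 20; python3 -c "
from h import *
d=eyes.get_image('wrist');save('w4',d['pixels'])
delta([.5734,.0909,.15],-5)"
```

```text
clock: 3.2
tcp_pos: [0.5743, 0.0927, 0.1801]
tool_rot: [-3.138, 0.134, -0.003]
ft_force: [-0.9, 0.4, -0.2]
opening: 0.0444
clock 3.25 tcp [0.5743 0.0928 0.1802] shift cm [-0.09  0.2   3.02] turn deg [-0.03 -0.14  0.11] open 0.0441 F [ 0.5  0.1 -0.1]
  shift in goal axes cm [-0.08  0.2   3.02] q [ 0.    0.51 -0.32  1.76  0.2   0.9  -2.06]
```

View pics/w4.png

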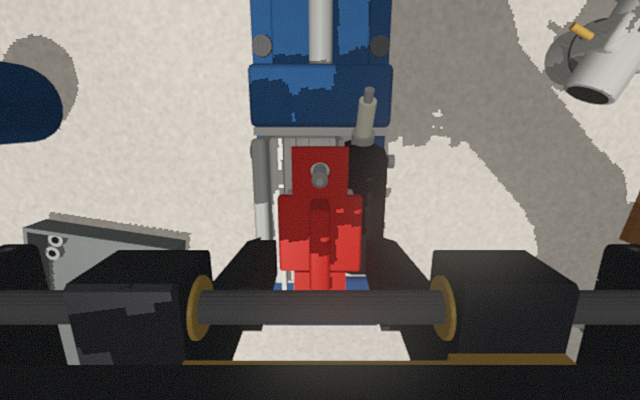

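The fingers' inner edges (px 275 and 365) straddle the rib (px 320) evenly, so I'll descend and grip.

```bash
python3 -m creep '[[[0,-0.1,0.1,1.5,0,0,0],[0,0,0,1.4,0,0,0],[0,0,0,0,0,0,0],[-1,0,0,0,0,0,0],[-1,0,0,0,0,0,0],[-1,0,0,0,0,0,0],[-1,0,0,0,0,0,0],[-1,0,0,0,0,0,0]]]' 20; python3 -c "
from h import *
delta([.5734,.0909,.15],-5)"
```

```text
clock: 4.05
tcp_pos: [0.5725, 0.0923, 0.1499]
tool_rot: [-3.138, 0.133, -0.0]
ft_force: [0.6, 0.6, 1.8]
opening: 0.0109
clock 4.05 tcp [0.5725 0.0923 0.1499] shift cm [ 0.1   0.13 -0.01] turn deg [-0.03 -0.02  0.14] open 0.0109 F [0.6 0.6 1.8]
  shift in goal axes cm [ 0.1   0.13 -0.01] q [-0.01  0.55 -0.31  1.79  0.21  0.84 -2.07]
```

Opening is 10.9 mm, which matches the rib. Lifting straight off.

```bash
python3 -m creep '[[[-1,0,0,-1,0,0,0],[-1,0,0,-2,0,0,0],[-1,0,0,-3,0,0,0],[-1,0,0,-3,0,0,0],[-1,0,0,0,0,0,0],[-1,0,0,0,0,0,0]]]'; python3 -c "
from h import *
t=eyes.get_image('top');save('t5',t['pixels'],(120,80,320,280),4)
d=eyes.get_image('wrist');save('w5',d['pixels'])
delta([.4477,.334,.1],-15)"
```

```text
clock: 4.65
tcp_pos: [0.5726, 0.0917, 0.2406]
tool_rot: [3.139, -0.134, 0.002]
ft_force: [0.0, -0.3, -1.5]
opening: 0.0112
clock 4.75 tcp [0.5717 0.0915 0.2389] shift cm [-14.39 -23.12  13.9 ] turn deg [ 0.05  0.09 10.12] open 0.0109 F [-0.9  0.7  0.4]
  shift in goal axes cm [-18.25 -20.21  13.89] q [ 0.02  0.44 -0.33  1.72  0.17  1.02 -2.03]
```

View pics/w5.png

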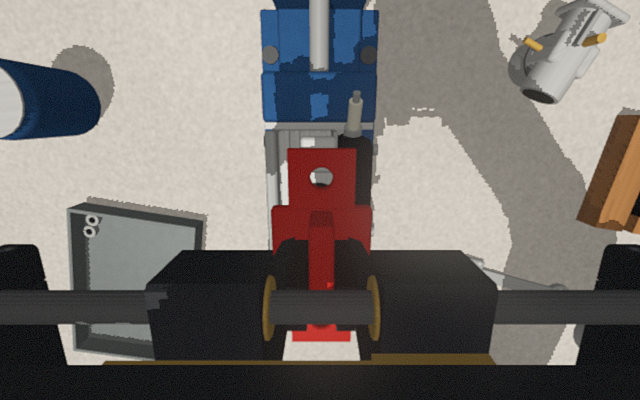

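View pics/t5.png

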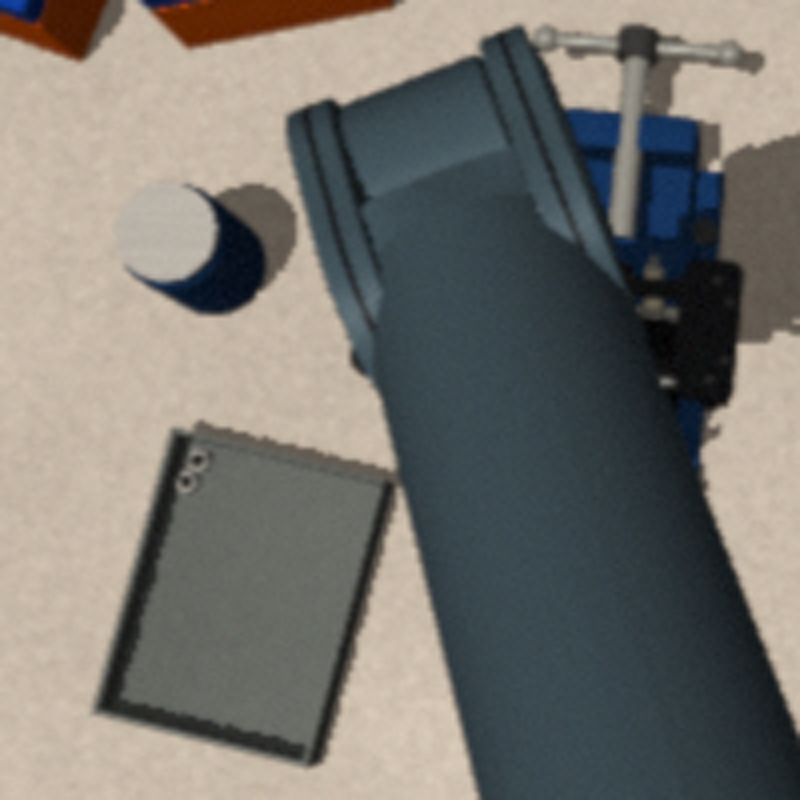

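```bash
python3 -m creep '[[[-1,0,0,0,0,0,5],[-1,0,0,0,0,0,5],[-1,-3,-3.4,0,0,0,0],[-1,-3,-3.4,0,0,0,0],[-1,-3,-3.4,0,0,0,0],[-1,-3,-3.4,0,0,0,0],[-1,-3,-3.4,1,0,0,0],[-1,-3.2,-3.2,3,0,0,0],[-1,0,0,4,0,0,0],[-1,0,0,4,0,0,0],[-1,0,0,0,0,0,0],[-1,0,0,0,0,0,0]]]'; python3 -c "
from h import *
d=eyes.get_image('wrist');save('w6',d['pixels'])
delta([.4477,.334,.015],-15)"
```

```text
clock: 5.95
tcp_pos: [0.4497, 0.3302, 0.1218]
tool_rot: [3.113, -0.406, -0.003]
ft_force: [1.3, -0.1, 1.0]
opening: 0.0105
clock 6.00 tcp [0.4507 0.331  0.1231] shift cm [-0.37 -0.21 10.81] turn deg [-0.03 -0.02  0.1 ] open 0.0107 F [ 0.9 -0.4 -0.7]
  shift in goal axes cm [-0.37 -0.21 10.81] q [-0.49  0.56 -0.29  1.86  0.22  0.76 -2.73]
```

View pics/w6.png

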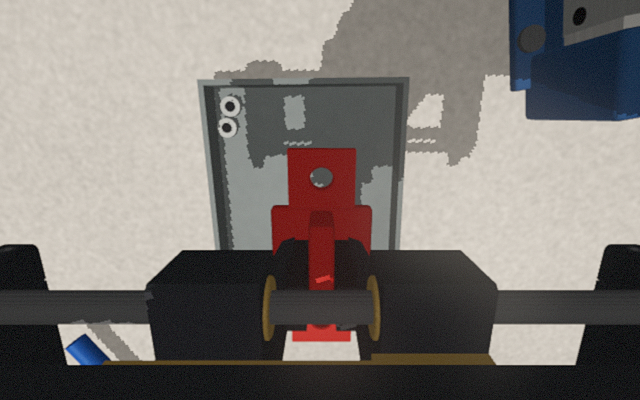

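```bash
python3 -m creep '[[[-1,-0.3,-0.2,3,0,0,-5],[-1,0,0,4,0,0,0],[-1,0,0,2.5,0,0,0],[-1,0,0,0.8,0,0,0],[-1,0,0,0,0,0,0],[-1,0,0,0,0,0,0],[-1,0,0,0,0,0,0]]]'; python3 -c "
from h import *
delta([.4477,.334,.014],-10)"
```

```text
clock: 6.7
tcp_pos: [0.449, 0.3344, 0.021]
tool_rot: [-3.128, 0.271, -0.004]
ft_force: [0.7, -0.4, -0.5]
opening: 0.0109
clock 6.70 tcp [0.449  0.3344 0.021 ] shift cm [-0.13  0.06  0.7 ] turn deg [-0.14 -0.12  0.11] open 0.0109 F [ 0.7 -0.4 -0.5]
  shift in goal axes cm [-0.12  0.06  0.7 ] q [-0.55  0.72 -0.23  1.88  0.28  0.57 -2.7 ]
```

```bash
python3 -m creep '[[[-1,0,0,0.5,0,0,0],[-1,0,0,0.2,0,0,0],[-1,0,0,0,0,0,0],[-1,0,0,0,0,0,0]]]'; python3 -c "
from h import *
delta([.4477,.334,.014],-10)"
```

```text
clock: 7.1
tcp_pos: [0.4485, 0.3339, 0.0135]
tool_rot: [-3.129, 0.27, -0.002]
ft_force: [-2.0, -2.6, 11.7]
opening: 0.0106
clock 7.10 tcp [0.4485 0.3339 0.0135] shift cm [-0.08  0.01 -0.05] turn deg [-0.05 -0.08  0.12] open 0.0106 F [-2.  -2.6 11.7]
  shift in goal axes cm [-0.08  0.01 -0.05] q [-0.55  0.73 -0.22  1.88  0.28  0.55 -2.71]
```

Contact is felt (11.7 N up), so I'll release and rise.

```bash
python3 -m creep '[[[-0.1,0,0,0,0,0,0],[-0.1,0,0,0,0,0,0],[-0.1,0,0,0,0,0,0],[-0.1,0,0,-3,0,0,0],[-0.1,0,0,-4,0,0,0],[-0.1,0,0,-5,0,0,0],[-0.1,0,0,-5,0,0,0],[-0.1,0,0,-5,0,0,0],[-0.1,0,0,0,0,0,0]]]'; python3 -c "
from h import *
d=eyes.get_image('wrist');save('w7',d['pixels'])
delta([.49,-.27,.24],-13.7)"
```

```text
clock: 8.0
tcp_pos: [0.4506, 0.3359, 0.2386]
tool_rot: [-3.122, 0.27, -0.013]
ft_force: [-0.2, -0.5, 0.2]
opening: 0.04
clock 8.05 tcp [0.4492 0.3345 0.2351] shift cm [14.41 58.84 -0.68] turn deg [-0.24 -0.23  3.8 ] open 0.0394 F [ 0.4  0.2 -1.1]
  shift in goal axes cm [18.28 57.76 -0.49] q [-0.47  0.41 -0.32  1.77  0.15  0.98 -2.6 ]
```

View pics/w7.png

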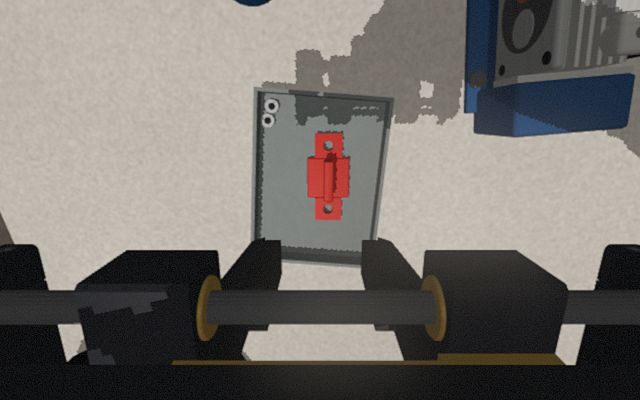

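The cover lies flat in the tray at px (328,175). Now to the rack.

```bash
python3 -m creep '[[[-0.1,1.3,4,0,0,0,3.8],[-0.1,1.3,4.2,0,0,0,0],[-0.1,1.3,4.2,0,0,0,0],[-0.1,1.3,4.2,0,0,0,0],[-0.1,1.3,4.2,0,0,0,0],[-0.1,1.3,4.2,0,0,0,0],[-0.1,1.3,4.2,0,0,0,0],[-0.1,1.3,4.2,0,0,0,0],[-0.1,1.3,4.2,0,0,0,0],[-0.1,1.3,4.2,0,0,0,0],[-0.1,1.3,4.2,0,0,0,0],[-0.1,1.3,4.2,0,0,0,0]]]';python3 -m creep '[[[-0.1,1.3,4.0,0,0,0,0],[-0.1,1.3,3.8,0,0,0,0],[-0.1,0,0,0,0,0,0],[-0.1,0,0,0,0,0,0],[-0.1,0,0,0,0,0,0]]]'; python3 -c "
from h import *
d=eyes.get_image('wrist');save('w8',d['pixels']);save('w8c',d['pixels'],(220,40,420,240),4)
delta([.49,-.27,.24],-13.7)"
```

```text
clock: 9.25
tcp_pos: [0.4819, -0.1925, 0.2301]
tool_rot: [-3.119, 0.374, 0.006]
ft_force: [0.9, 0.6, -0.2]
opening: 0.0394
clock: 9.75
tcp_pos: [0.4897, -0.2711, 0.2307]
tool_rot: [-3.118, 0.371, 0.004]
ft_force: [0.2, -0.2, -0.7]
opening: 0.0397
clock 9.80 tcp [ 0.49   -0.271   0.2312] shift cm [-0.03 -0.09 -0.88] turn deg [-0.05  0.11  0.16] open 0.0399 F [-0.1  0.5 -1. ]
  shift in goal axes cm [-0.03 -0.09 -0.88] q [ 0.45  0.39 -0.03  1.79  0.02  0.96 -1.4 ]
```

View pics/w8.png

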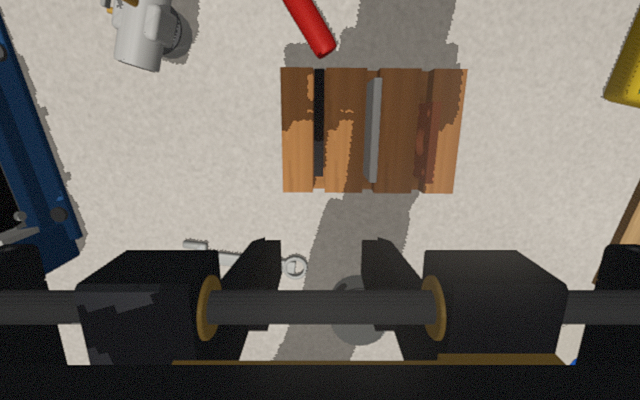

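View pics/w8c.png

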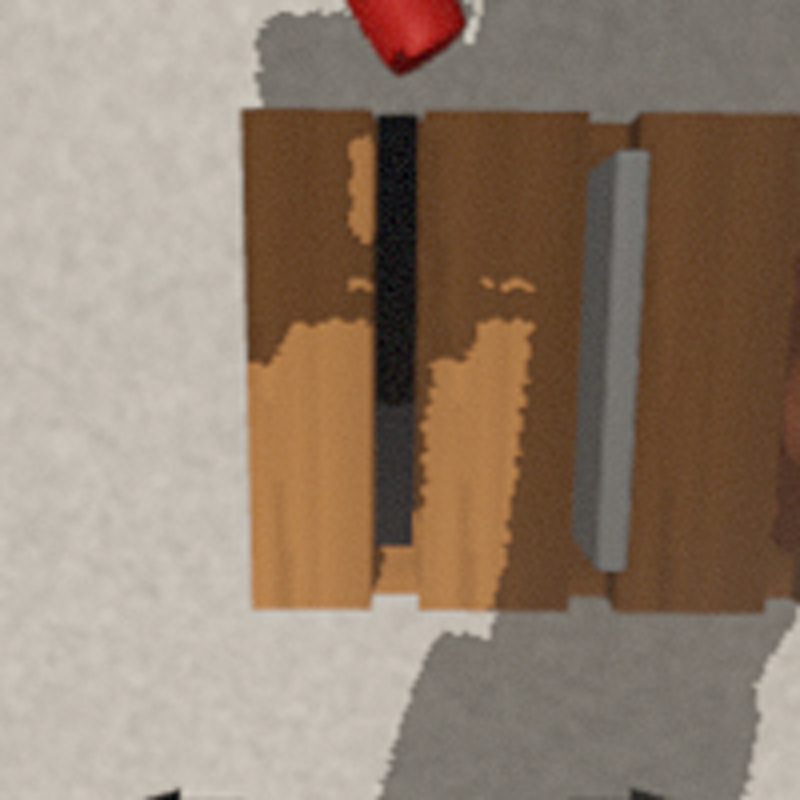

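The wrist crop shows the black plate's top edge from (396,115) to (394,545).

Run:
```python
from h import *
d=eyes.get_image('wrist')
f=lambda x,y:(220+(x-1.5)/4,40+(y-1.5)/4)
e=cast(d,[f(397,115),f(394,545)],.051);print(e,np.linalg.norm(e[0]-e[1]),e.mean(0)); v=e[0]-e[1];yw=np.degrees(np.arctan2(v[1],v[0]));print(yw)
m=cast(d,[f(396,330)],.06);print(m)
rk=cast(d,[f(243,110),f(252,608)],.03);v=rk[0]-rk[1];print("rack edge",rk,np.degrees(np.arctan2(v[1],v[0])),np.linalg.norm(v))
c=e.mean(0);delta([c[0],c[1],.036],-13.7)
```

```text
[[ 0.5982175  -0.29482779  0.051     ]
 [ 0.49788696 -0.26976508  0.051     ]] 0.10341351555290651 [ 0.54805223 -0.28229643  0.051     ]
-14.025535113185544
[[ 0.55033609 -0.28306717  0.06      ]]
rack edge [[ 0.61119843 -0.25780897  0.03      ]
 [ 0.48610496 -0.22589889  0.03      ]] -14.310390645553225 0.12909930030942332
clock 9.85 tcp [ 0.4902 -0.2711  0.2315] shift cm [ 5.91 -0.25 19.54] turn deg [-0.04  0.07  0.16] open 0.0397 F [ 0.5 -0.4 -0.4]
  shift in goal axes cm [ 5.88 -0.28 19.55] q [ 0.45  0.39 -0.03  1.79  0.02  0.96 -1.4 ]
```

```bash
python3 -m creep '[[[-0.1,3,-0.2,0,0,0,0.5],[-0.1,2.85,-0.1,3,0,0,0],[-0.1,0,0,4,0,0,0],[-0.1,0,0,4,0,0,0],[-0.1,0,0,4,0,0,0],[-0.1,0,0,0,0,0,0],[-0.1,0,0,0,0,0,0],[-0.1,0,0,0,0,0,0]]]'; python3 -c "
from h import *
d=eyes.get_image('wrist');save('w9',d['pixels'])
delta([.5481,-.2823,.036],-14.1)"
```

```text
clock: 10.65
tcp_pos: [0.5495, -0.2843, 0.0846]
tool_rot: [3.117, -0.387, 0.006]
ft_force: [-0.5, -0.4, 0.3]
opening: 0.0396
clock 10.70 tcp [ 0.5495 -0.2845  0.0847] shift cm [-0.21 -0.18  4.87] turn deg [ 0.04 -0.24 -0.06] open 0.0394 F [-0.  -0.   0.8]
  shift in goal axes cm [-0.19 -0.18  4.87] q [ 0.43  0.68 -0.03  1.73  0.03  0.74 -1.43]
```

View pics/w9.png

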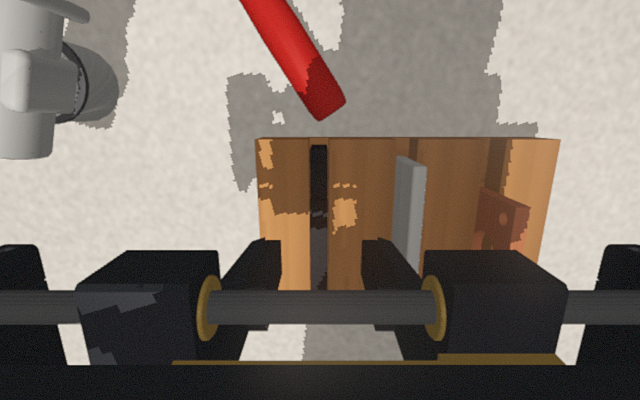

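The plate (px 318) is between the fingers (282 and 361). Descending and gripping.

```bash
python3 -m creep '[[[-0.1,-0.2,-0.15,2,0,0,0],[-0.1,0,0,2,0,0,0],[-0.1,0,0,0.7,0,0,0],[-0.1,0,0,0,0,0,0],[-0.1,0,0,0,0,0,0],[-1,0,0,0,0,0,0],[-1,0,0,0,0,0,0],[-1,0,0,0,0,0,0],[-1,0,0,0,0,0,0],[-1,0,0,0,0,0,0]]]' 25; python3 -c "
from h import *
delta([.5481,-.2823,.036],-14.1)"
```

```text
clock: 11.7
tcp_pos: [0.5463, -0.2821, 0.0353]
tool_rot: [3.117, -0.388, 0.0]
ft_force: [-0.3, -0.0, 1.9]
opening: 0.0097
clock 11.70 tcp [ 0.5463 -0.2821  0.0353] shift cm [ 0.18 -0.03 -0.07] turn deg [ 0.   -0.01 -0.07] open 0.0097 F [-0.3 -0.   1.9]
  shift in goal axes cm [ 0.18 -0.03 -0.07] q [ 0.42  0.75 -0.03  1.74  0.03  0.65 -1.44]
```

```bash
python3 -m creep '[[[-1,0,0,-1,0,0,0],[-1,0,0,-2,0,0,0],[-1,0,0,-3,0,0,0],[-1,0,0,-3,0,0,0],[-1,0,0,0,0,0,-5],[-1,0,0,0,0,0,-4],[-1,0,0,0,0,0,0]]]'; python3 -c "
from h import *
d=eyes.get_image('scene');save('s10',d['pixels'],(200,100,400,250),4)
delta([.54,-.15,.04],-5)"
```

```text
clock: 12.4
tcp_pos: [0.5462, -0.2821, 0.1258]
tool_rot: [3.138, -0.141, 0.001]
ft_force: [-0.1, 0.1, -1.4]
opening: 0.0099
clock 12.45 tcp [ 0.5461 -0.282   0.1254] shift cm [ -1.82 -13.09   8.55] turn deg [-0.01 -0.   -0.26] open 0.0099 F [ 0.7 -0.1 -0.3]
  shift in goal axes cm [ -1.76 -13.1    8.54] q [ 0.45  0.61 -0.07  1.72  0.05  0.81 -1.3 ]
```

View pics/s10.png

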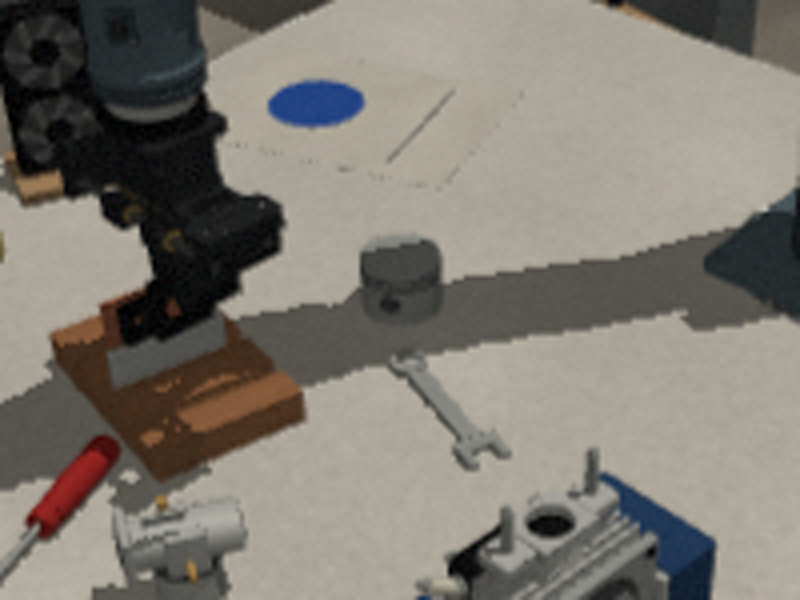

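The insulator is held clear of the rack, with the blank and flange plates still in place. Next I'll stand it on the clear bench.

```bash
python3 -m creep '[[[-1,-0.45,-3.3,0,0,0,0],[-1,-0.45,-3.3,0,0,0,0],[-1,-0.45,-3.3,0,0,0,0],[-1,-0.45,-3.2,1.5,0,0,0],[-1,0,0,4,0,0,0],[-1,0,0,3,0,0,0],[-1,0,0,0,0,0,0],[-1,0,0,0,0,0,0],[-1,0,0,0,0,0,0]]]'; python3 -c "
from h import *
delta([.54,-.15,.0255],-5)"
```

```text
clock: 13.35
tcp_pos: [0.5413, -0.1506, 0.0417]
tool_rot: [3.138, -0.144, 0.004]
ft_force: [-0.6, -0.1, 0.1]
opening: 0.0095
clock 13.35 tcp [ 0.5413 -0.1506  0.0417] shift cm [-0.14 -0.04  1.62] turn deg [ 0.03 -0.14 -0.24] open 0.0095 F [-0.6 -0.1  0.1]
  shift in goal axes cm [-0.14 -0.04  1.62] q [ 0.24  0.67 -0.07  1.88  0.08  0.58 -1.54]
```

```bash
python3 -m creep '[[[-1,0,0,1,0,0,0],[-1,0,0,0.5,0,0,0],[-1,0,0,0.1,0,0,0],[-1,0,0,0.1,0,0,0],[-1,0,0,0,0,0,0],[-1,0,0,0,0,0,0]]]'; python3 -c "
from h import *
delta([.54,-.15,.0255],-5)"
```

```text
clock: 13.95
tcp_pos: [0.5406, -0.1502, 0.0249]
tool_rot: [3.138, -0.142, 0.001]
ft_force: [-5.6, 1.3, 19.5]
opening: 0.0097
clock 13.95 tcp [ 0.5406 -0.1502  0.0249] shift cm [-0.06 -0.02 -0.06] turn deg [ 0.02 -0.05 -0.2 ] open 0.0097 F [-5.6  1.3 19.5]
  shift in goal axes cm [-0.06 -0.02 -0.06] q [ 0.24  0.7  -0.07  1.89  0.08  0.55 -1.54]
```

```bash
python3 -m creep '[[[-1,0,0,-0.07,0,0,0],[-0.5,0,0,0,0,0,0],[-0.2,0,0,0,0,0,0],[0.5,0,0,0,0,0,0],[1,0,0,0,0,0,0],[1,0,0,0,0,0,0],[1,0,0,0,0,0,0]]]'; python3 -c "
from h import *
d=eyes.get_image('scene');save('s11',d['pixels'],(200,100,400,250),4)
d=eyes.get_image('wrist');save('w11',d['pixels'])
delta([.54,-.15,.0255],-5)"
```

```text
clock: 14.65
tcp_pos: [0.54, -0.1499, 0.0237]
tool_rot: [-3.138, 0.142, 0.0]
ft_force: [0.5, -0.6, -0.8]
opening: 0.0558
clock 14.75 tcp [ 0.5401 -0.1499  0.0237] shift cm [-0.01  0.01 -0.18] turn deg [-0.    0.01 -0.17] open 0.0638 F [-0.   0.8 -0. ]
  shift in goal axes cm [-0.01  0.01 -0.18] q [ 0.24  0.71 -0.07  1.89  0.08  0.55 -1.54]
```

View pics/w11.png

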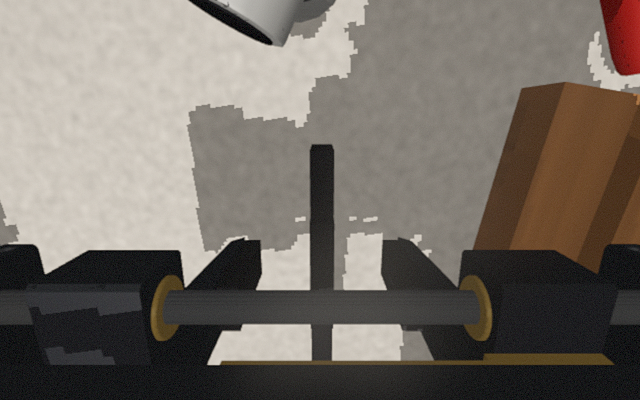

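View pics/s11.png

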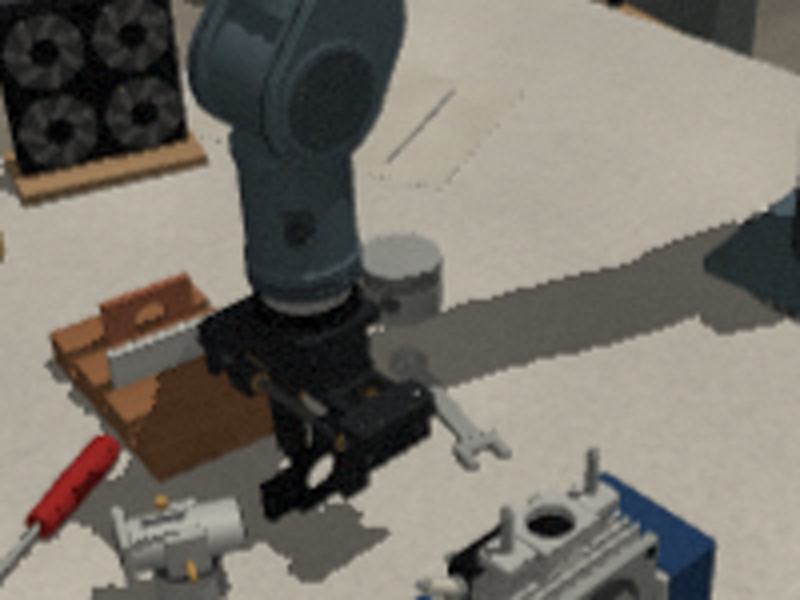

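The plate stands on edge between the fingers (px 321), with nothing near. Next I'll tip it towards the vice with one finger.

```bash
python3 -m creep '[[[1,0,0,-1.2,0,0,0],[1,0,-1,0,0,0,0],[1,0,-1,0,0,0,0],[1,0,-0.8,0,0,0,0],[1,0,-0.5,0,0,0,0],[1,0,-0.5,0,0,0,0],[1,0,-0.4,0,0,0,0],[1,0,-0.4,0,0,0,0],[1,0,-0.4,0,0,0,0],[1,0,-0.3,0,0,0,0],[1,0,0,0,0,0,0],[1,0,0,0,0,0,0]]]'; python3 -c "
from h import *
d=eyes.get_image('wrist');save('w12',d['pixels'])
delta([.54,-.15,.0255],-5)"
```

```text
clock: 15.95
tcp_pos: [0.5448, -0.0973, 0.0358]
tool_rot: [3.138, -0.142, -0.0]
ft_force: [0.2, 0.4, 0.5]
opening: 0.0881
clock 16.00 tcp [ 0.5449 -0.0974  0.0358] shift cm [-0.01  5.28  1.03] turn deg [ 0.01 -0.   -0.19] open 0.0882 F [-0.4  0.1  0.3]
  shift in goal axes cm [-0.03  5.28  1.03] q [ 0.14  0.68 -0.06  1.9   0.08  0.56 -1.63]
```

View pics/w12.png

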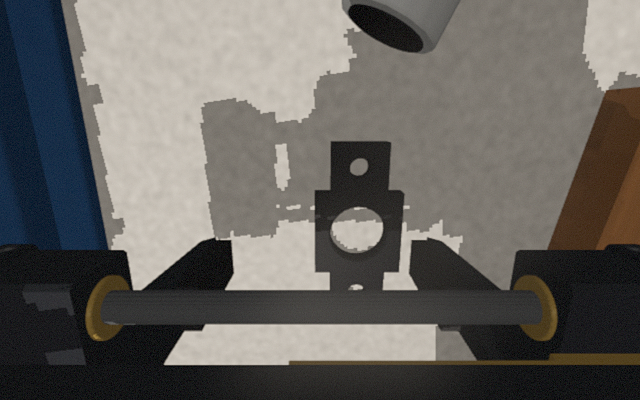

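The insulator lies flat: bore at (357,230), hole at (359,167). I'll rise and measure it.

```bash
python3 -m creep '[[[1,0,0,-4,0,0,0],[1,-2,0.5,-4,0,0,0],[1,-2,1,-3,0,0,0],[1,0,0,0,0,0,0],[1,0,0,0,0,0,0],[1,0,0,0,0,0,0]]]'; python3 -c "
from h import *
d=eyes.get_image('wrist');save('w13',d['pixels'],(250,60,410,220),5)
import pickle;pickle.dump(d,open('d13.pkl','wb'))
delta([.54,-.15,.0255],-5)"
```

```text
clock: 16.6
tcp_pos: [0.5036, -0.1081, 0.1449]
tool_rot: [-3.138, 0.141, 0.002]
ft_force: [-0.1, 0.3, 0.0]
opening: 0.0884
clock 16.65 tcp [ 0.5035 -0.108   0.1446] shift cm [ 4.03  3.86 11.9 ] turn deg [-0.02  0.1  -0.14] open 0.0882 F [ 0.2  0.7 -0.3]
  shift in goal axes cm [ 4.    3.87 11.91] q [ 0.19  0.44 -0.08  1.96  0.05  0.74 -1.58]
```

View pics/w13.png

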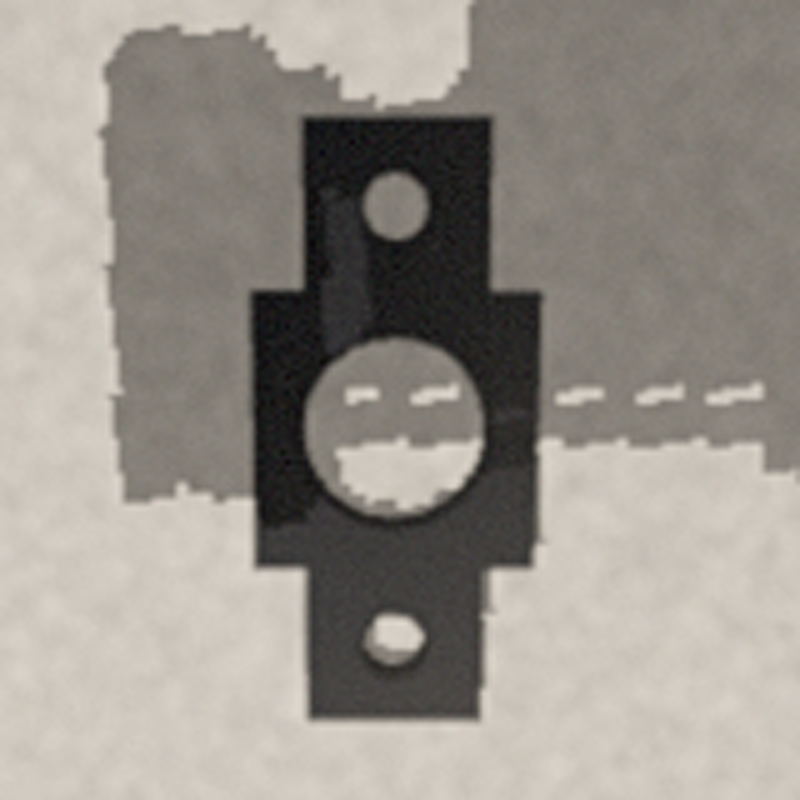

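Run:
```python
from h import *
import pickle;d=pickle.load(open('d13.pkl','rb'))
f=lambda x,y:(250+(x-2)/5,60+(y-2)/5)
h=cast(d,[f(396,206),f(394,640)],.01);v=h[0]-h[1];print("holes",h,np.linalg.norm(v),np.degrees(np.arctan2(v[1],v[0])),h.mean(0))
c=cast(d,[f(304,117),f(492,117),f(480,718),f(310,718)],.01);print("ends",c.mean(0),np.linalg.norm(c[:2].sum(0)-c[2:].sum(0))/2)
w=cast(d,[f(253,292),f(541,292),f(533,567),f(255,567)],.01);print("mid",w.mean(0),np.linalg.norm(w[1]-w[0]),np.linalg.norm(w[1]-w[2]))
for a,b in((c[1]+c[0],c[2]+c[3]),(w[0]+w[1],w[2]+w[3])): print(np.degrees(np.arctan2((a-b)[1],(a-b)[0])))
p=(h.mean(0)+c.mean(0)+w.mean(0))/3;print(p);delta([p[0],p[1],.002],-5)
```

```text
holes [[ 0.58234188 -0.1217895   0.01      ]
 [ 0.50816036 -0.11528757  0.01      ]] 0.07446591466976002 -5.009110259854601 [ 0.54525112 -0.11853854  0.01      ]
ends [ 0.54496475 -0.11876966  0.01      ] 0.10305324435560334
mid [ 0.54491751 -0.11859777  0.01      ] 0.04896999253198345 0.04724810189788449
-5.017414039607395
-5.369578813567
[ 0.54504446 -0.11863532  0.01      ]
clock 16.65 tcp [ 0.5035 -0.108   0.1446] shift cm [ 4.25  0.69 14.25] turn deg [-0.02  0.1  -0.14] open 0.0882 F [ 0.2  0.7 -0.3]
  shift in goal axes cm [ 4.23  0.7  14.26] q [ 0.19  0.44 -0.08  1.96  0.05  0.74 -1.58]
```

```bash
python3 -m creep '[[[1,2.2,0.4,2,0,0,0],[1,2,0.3,4,0,0,0],[1,0,0,4,0,0,0],[1,0,0,2,0,0,0],[1,0,0,0,0,0,0],[1,0,0,0,0,0,0],[1,0,0,0,0,0,0]]]' 40; python3 -c "
from h import *
delta([.5450,-.1187,.003],-5)"
```

```text
clock: 17.35
tcp_pos: [0.5459, -0.1192, 0.0268]
tool_rot: [3.138, -0.141, 0.003]
ft_force: [1.0, 0.4, 0.0]
opening: 0.0882
clock 17.35 tcp [ 0.5459 -0.1192  0.0268] shift cm [-0.1  -0.05  2.38] turn deg [ 0.   -0.1  -0.16] open 0.0882 F [1.  0.4 0. ]
  shift in goal axes cm [-0.1  -0.05  2.38] q [ 0.18  0.7  -0.06  1.89  0.08  0.55 -1.59]
```

```bash
python3 -m creep '[[[1,-0.1,-0.05,1.2,0,0,0],[1,0,0,0.8,0,0,0],[1,0,0,0.2,0,0,0],[1,0,0,0,0,0,0],[1,0,0,0,0,0,0],[1,0,0,0,0,0,0]]]' 40; python3 -c "
from h import *
delta([.5450,-.1187,.003],-5)"
```

```text
clock: 17.95
tcp_pos: [0.5442, -0.1187, 0.004]
tool_rot: [3.138, -0.142, 0.001]
ft_force: [0.3, -0.3, -0.2]
opening: 0.0879
clock 17.95 tcp [ 0.5442 -0.1187  0.004 ] shift cm [ 0.08 -0.01  0.1 ] turn deg [ 0.   -0.03 -0.17] open 0.0879 F [ 0.3 -0.3 -0.2]
  shift in goal axes cm [ 0.08 -0.01  0.1 ] q [ 0.18  0.74 -0.06  1.9   0.08  0.51 -1.6 ]
```

```bash
python3 -m creep '[[[1,0.08,0,0.12,0,0,0],[1,0,0,0,0,0,0],[0,0,0,0,0,0,0],[-1,0,0,0,0,0,0],[-1,0,0,0,0,0,0],[-1,0,0,0,0,0,0],[-1,0,0,0,0,0,0]]]' 40; python3 -c "
from h import *
delta([.5450,-.1187,.003],-5)"
```

```text
clock: 18.65
tcp_pos: [0.5447, -0.1187, 0.0026]
tool_rot: [3.138, -0.142, -0.0]
ft_force: [-0.2, 0.7, -0.1]
opening: 0.0505
clock 18.65 tcp [ 0.5447 -0.1187  0.0026] shift cm [ 0.03 -0.01 -0.04] turn deg [ 0.    0.   -0.17] open 0.0505 F [-0.2  0.7 -0.1]
  shift in goal axes cm [ 0.03 -0.01 -0.04] q [ 0.18  0.74 -0.06  1.89  0.08  0.51 -1.6 ]
```

```bash
python3 -m creep '[[[-1,0,0,0,0,0,0],[-1,0,0,-2,0,0,0],[-1,0,0,-4,0,0,0],[-1,0,0,-4,0,0,0],[-1,0,0,-5,0,0,0],[-1,0,0,-5,0,0,0],[-1,0,0,0,0,0,0],[-1,0,0,0,0,0,0],[-1,0,0,0,0,0,0]]]'; python3 -c "
from h import *
d=eyes.get_image('wrist');save('w14',d['pixels'])
delta([.5734,.0909,.2],-5)"
```

```text
clock: 19.55
tcp_pos: [0.5435, -0.1186, 0.2011]
tool_rot: [-3.138, 0.142, 0.004]
ft_force: [-0.0, 0.1, -0.3]
opening: 0.0491
clock 19.60 tcp [ 0.5434 -0.1185  0.2008] shift cm [  1.1  -21.13   0.08] turn deg [-0.01  0.2  -0.17] open 0.0494 F [ 0.3 -0.2 -2.6]
  shift in goal axes cm [  1.16 -21.12   0.08] q [ 0.2   0.43 -0.08  1.82  0.04  0.9  -1.57]
```

View pics/w14.png

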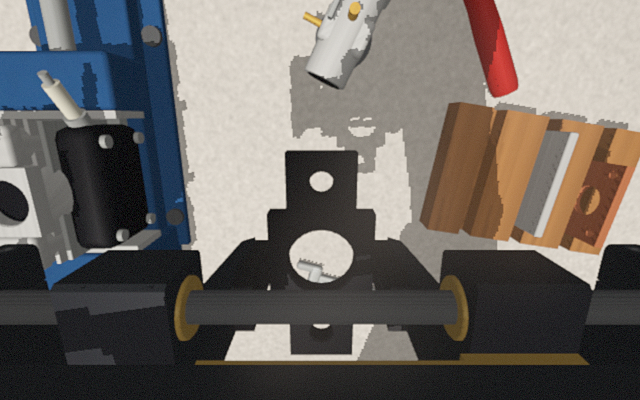

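The insulator is held level and centred, with the front hole at (321,181). I'll stop short of the studs to measure them with the same camera.

```bash
python3 -m creep '[[[-1,-1,-4,-1,0,0,0],[-1,-1.5,-4.3,-1,0,0,0],[-1,-1.5,-4.3,0,0,0,0],[-1,-1.5,-4.3,0,0,0,0],[-1,-1.7,-4.2,0,0,0,0],[-1,-1.4,0,0,0,0,0],[-1,0,0,0,0,0,0],[-1,0,0,0,0,0,0],[-1,0,0,0,0,0,0],[-1,0,0,0,0,0,0]]]'; python3 -c "
from h import *
import pickle
d=eyes.get_image('wrist');save('w15',d['pixels']);save('w15c',d['pixels'],(240,40,400,200),5)
pickle.dump(d,open('d15.pkl','wb'))
delta([.5734,.0909,.2],-5)"
```

```text
clock: 20.6
tcp_pos: [0.4787, 0.098, 0.2223]
tool_rot: [3.138, -0.145, -0.0]
ft_force: [-0.3, 0.0, -0.9]
opening: 0.0491
clock 20.65 tcp [0.4786 0.0982 0.2224] shift cm [ 9.51 -0.14  2.24] turn deg [ 0.01  0.01 -0.28] open 0.0495 F [-0.1  0.6 -0.7]
  shift in goal axes cm [ 9.51 -0.1   2.24] q [-0.14  0.29 -0.18  1.96  0.07  0.89 -2.02]
```

View pics/w15.png

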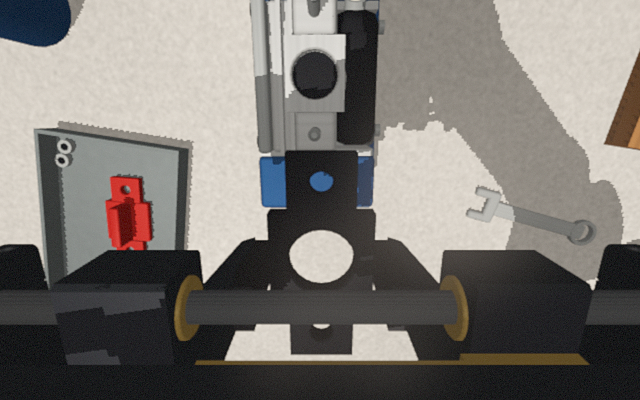

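View pics/w15c.png

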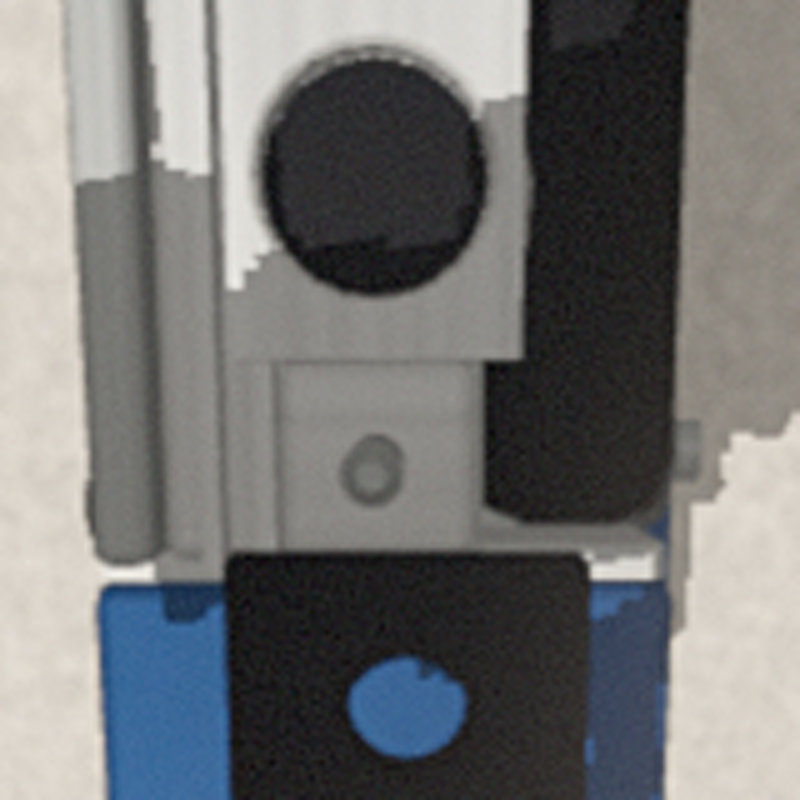

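Run:
```python
from h import *
import pickle;d=pickle.load(open('d15.pkl','rb'))
t=np.array([.4786,.0982,.2224]);r=down(-4.72)
f=lambda x,y:(240+(x-2)/5,40+(y-2)/5)
def loc(uv,z): 
    p=cast(d,[uv],z)[0];return p.round(4),(r.inv().apply(p-t)*1000).round(1)
print("front hole",loc(f(407,707),t[2]+.0024))
print("front edge corners",loc(f(228,555),t[2]+.0074),loc(f(590,555),t[2]+.0074))
print("mid corners",loc((267,209),t[2]+.0074),loc((376,209),t[2]+.0074))
print("bore",loc((321.5,257),t[2]+.0024))
print("rear hole",loc((321,325),t[2]+.0074),"rear edge",loc((321,353.5),t[2]-.0026))
print("rear stud",loc(f(372,472),.176)); print("bore port",loc(f(375,168),.14)); print("far stud",loc((314,1),.176))
print(proj(d,[[.5734,.0909,.14],[.5355,.0942,.176],[.6112,.0876,.176]]))
a=cast(d,[f(213,0),f(235,358),f(524,358),f(527,0)],.14);print(a)
```

```text
front hole (array([0.5171, 0.0944, 0.2248]), array([38.7,  0.6, -2.4]))
front edge corners (array([0.5328, 0.1084, 0.2298]), array([ 53.1, -14.7,  -7.4])) (array([0.5299, 0.0775, 0.2298]), array([52.8, 16.4, -7.4]))
mid corners (array([0.5075, 0.1198, 0.2298]), array([ 27.1, -23.9,  -7.4])) (array([0.503 , 0.0708, 0.2298]), array([26.6, 25.3, -7.4]))
bore (array([0.4796, 0.0976, 0.2248]), array([ 1. ,  0.5, -2.4]))
rear hole (array([0.445 , 0.1011, 0.2298]), array([-33.7,  -0.1,  -7.4])) rear edge (array([0.4196, 0.1034, 0.2198]), array([-59.2,  -0.3,   2.6]))
rear stud (array([0.5359, 0.0968, 0.176 ]), array([57.2, -3.3, 46.4]))
bore port (array([0.5736, 0.0935, 0.14  ]), array([95. , -3.1, 82.4]))
far stud (array([0.6048, 0.0901, 0.176 ]), array([126.5,  -2.3,  46.4]))
[[318.49512005  73.08587682]
 [318.49803462 134.26096515]
 [317.53602415 -13.12339055]]
[[0.59577992 0.11250535 0.14      ]
 [0.55108192 0.11501093 0.14      ]
 [0.54744839 0.07545581 0.14      ]
 [0.59204666 0.07183546 0.14      ]]
```

```bash
python3 -m creep '[[[-1,3,-0.1,0,0,0,0.28],[-1,3.4,-0.2,0,0,0,0],[-1,3,-0.07,0,0,0,0],[-1,0,0,2,0,0,0],[-1,0,0,1.2,0,0,0],[-1,0,0,0,0,0,0],[-1,0,0,0,0,0,0],[-1,0,0,0,0,0,0],[-1,0,0,0,0,0,0]]]'; python3 -c "
from h import *
import pickle
d=eyes.get_image('wrist');save('w16',d['pixels']);save('w16c',d['pixels'],(260,140,380,260),6)
pickle.dump(d,open('d16.pkl','wb'))
d=eyes.get_image('scene');save('s16',d['pixels'],(280,180,400,280),6)
delta([.5728,.0942,.19],-5)"
```

```text
clock: 21.55
tcp_pos: [0.5723, 0.0942, 0.1915]
tool_rot: [-3.138, 0.149, -0.002]
ft_force: [-0.1, -0.4, -0.3]
opening: 0.0494
clock 21.65 tcp [0.5722 0.0941 0.1912] shift cm [ 0.06 -0.01  0.12] turn deg [-0.01 -0.05 -0.45] open 0.049 F [-0.5 -0.3 -0.7]
  shift in goal axes cm [ 0.06 -0.01  0.12] q [-0.13  0.48 -0.15  1.77  0.09  0.9  -1.98]
```

View pics/w16c.png

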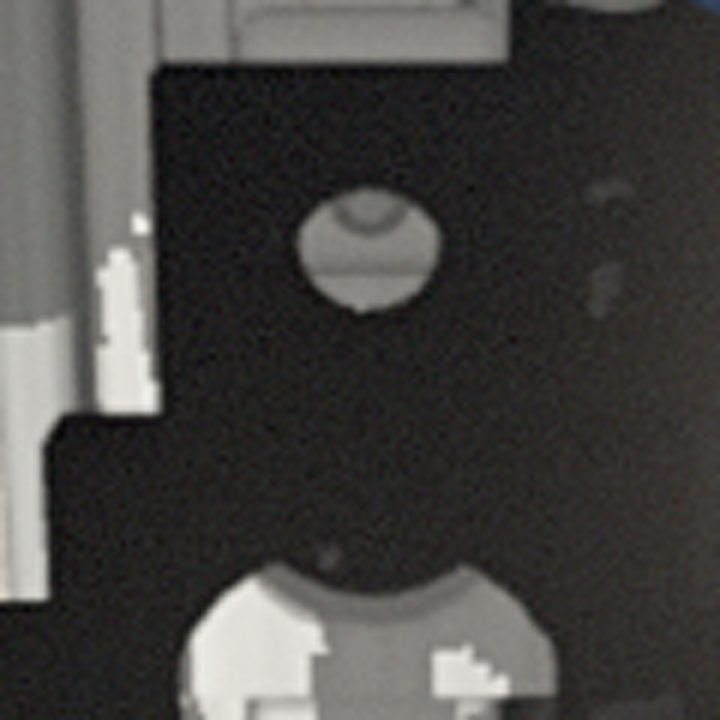

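View pics/s16.png

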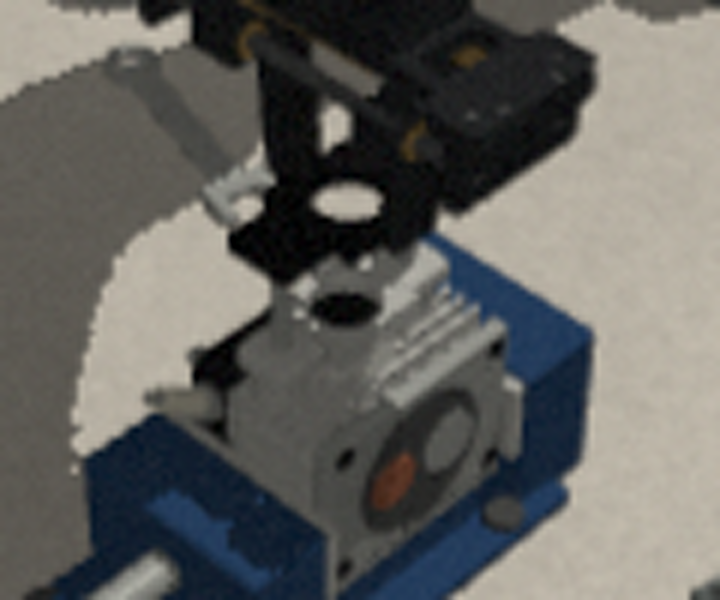

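Run:
```python
from h import *
import pickle;d=pickle.load(open('d16.pkl','rb'))
t=np.array([.5722,.0941,.1912]);r=down(-4.55)
f=lambda x,y:(260+(x-2.5)/6,140+(y-2.5)/6)
def loc(n,uv,z): 
    p=cast(d,[uv],z)[0];print(n,p.round(4),(r.inv().apply(p-t)*1000).round(1))
loc("tip",f(371,197),.176)
loc("hole mid left/right",f(298,250),t[2]+.0024);loc("",f(441,250),t[2]+.0024)
loc("toprim upper",f(370,187),t[2]+.0074);loc("botrim lower",f(368,311),t[2]-.0026)
loc("front L",f(155,66),t[2]+.0074);loc("front R",f(508,62),t[2]+.0074)
print(proj(d,[[.6114,.0904,.176]]))
```

```text
tip [0.6116 0.0902 0.176 ] [39.6  0.8 15.2]
hole mid left/right [0.611  0.0959 0.1936] [38.5 -4.9 -2.4]
 [0.61   0.085  0.1936] [38.4  6.1 -2.4]
toprim upper [0.6161 0.0899 0.1986] [44.1  0.7 -7.4]
botrim lower [0.6046 0.0911 0.1886] [32.5  0.4  2.6]
front L [0.6263 0.1044 0.1986] [ 53.1 -14.6  -7.4]
front R [0.6242 0.0792 0.1986] [53.  10.8 -7.4]
[[321.08631251 172.80749901]]
```

View pics/w16.png

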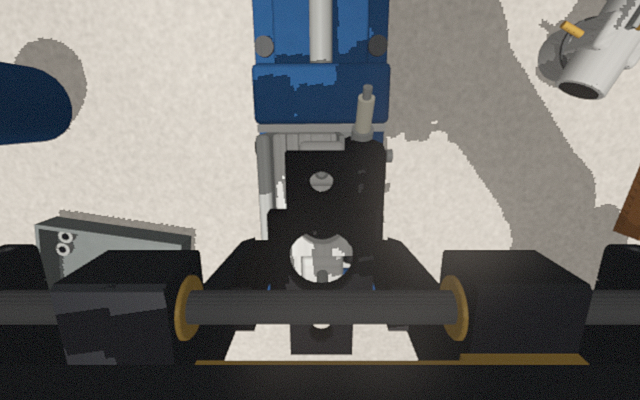

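```bash
python3 -m creep '[[[-1,0.12,0,0.3,0,0,0.4],[-1,0,0,0.4,0,0,0],[-1,0,0,0,0,0,0],[-1,0,0,0,0,0,0],[-1,0,0,0,0,0,0],[-1,0,0,0,0,0,0]]]'; python3 -c "
from h import *
import pickle
d=eyes.get_image('wrist');save('w17c',d['pixels'],(280,140,380,340),4)
pickle.dump(d,open('d17.pkl','wb'))
delta([.5735,.0940,.184],-5)"
```

```text
clock: 22.25
tcp_pos: [0.5733, 0.0939, 0.1837]
tool_rot: [-3.137, 0.16, -0.0]
ft_force: [-0.7, -0.0, -1.2]
opening: 0.0491
clock 22.30 tcp [0.5733 0.094  0.1837] shift cm [ 0.02 -0.01 -0.03] turn deg [-0.   -0.01 -0.85] open 0.0495 F [ 0.5 -0.1  0. ]
  shift in goal axes cm [ 0.02 -0.01 -0.03] q [-0.13  0.49 -0.15  1.77  0.09  0.89 -1.99]
```

View pics/w17c.png

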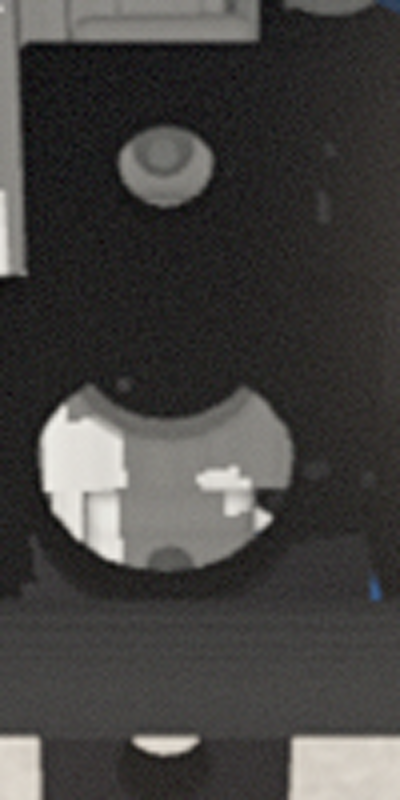

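Run:
```python
from h import *
import pickle;d=pickle.load(open('d17.pkl','rb'))
t=np.array([.5733,.0940,.1837]);r=down(-5.84)
f=lambda x,y:(280+(x-1.5)/4,140+(y-1.5)/4)
def loc(n,uv,z): 
    p=cast(d,[uv],z)[0];print(n,p.round(4),(r.inv().apply(p-t)*1000).round(1))
loc("tip",f(162,154),.176)
loc("hole mid left/right",f(118,165),t[2]+.0024);loc("",f(214,165),t[2]+.0024)
loc("toprim upper",f(166,125),t[2]+.0074);loc("botrim lower",f(166,208),t[2]-.0026)
```

```text
tip [0.6111 0.0905 0.176 ] [38.  -0.3  7.7]
hole mid left/right [0.6123 0.0954 0.1861] [38.6 -5.3 -2.4]
 [0.6112 0.0845 0.1861] [38.6  5.6 -2.4]
toprim upper [0.6171 0.0894 0.1911] [44.1  0.1 -7.4]
botrim lower [0.6055 0.0906 0.1811] [32.4  0.1  2.6]
```

```bash
python3 -m creep '[[[-1,0,0,0,0,0,-0.8],[-1,0,0,0.3,0,0,0],[-1,0,0,0.3,0,0,0],[-1,0,0,0.3,0,0,0],[-1,0,0,0,0,0,0],[-1,0,0,0,0,0,0]]]'; python3 -c "
from h import *
import pickle
d=eyes.get_image('wrist');save('w18c',d['pixels'],(280,140,380,340),4)
pickle.dump(d,open('d18.pkl','wb'))
delta([.5735,.0940,.1435],-5);print(sensors.read_state()['wrist_torque'])"
```

```text
clock: 22.9
tcp_pos: [0.5731, 0.0939, 0.1744]
tool_rot: [3.138, -0.138, -0.001]
ft_force: [-0.6, 0.1, -1.3]
opening: 0.0488
clock 22.95 tcp [0.5732 0.094  0.1745] shift cm [ 0.03 -0.01  3.1 ] turn deg [ 0.    0.01 -0.05] open 0.0492 F [-1.2 -0.4 -0.9]
  shift in goal axes cm [ 0.03 -0.01  3.1 ] q [-0.13  0.5  -0.15  1.77  0.09  0.87 -1.98]
[ 0.04568638  0.00759353 -0.0227706 ]
```

View pics/w18c.png

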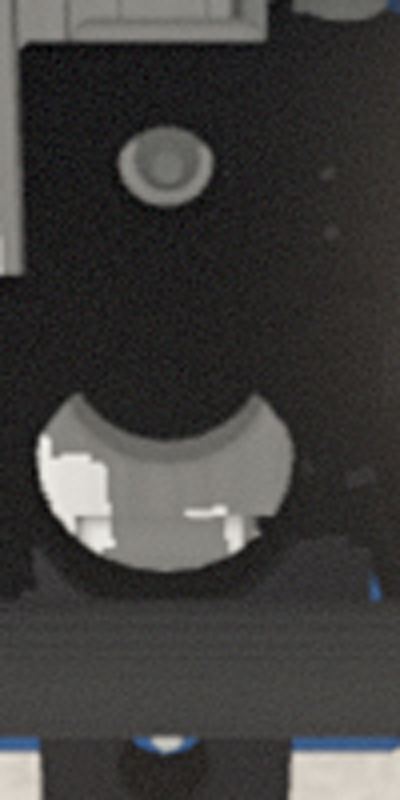

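The tip is centred in the hole (167,165) with no force. Descending further.

```bash
python3 -m creep '[[[-1,0,0,0.4,0,0,0],[-1,0,0,0.4,0,0,0],[-1,0,0,0.4,0,0,0],[-1,0,0,0.4,0,0,0],[-1,0,0,0.4,0,0,0],[-1,0,0,0,0,0,0]]]'; python3 -c "
from h import *
d=eyes.get_image('wrist');save('w19c',d['pixels'],(280,140,380,340),4)
delta([.5735,.0940,.1427],-5)"
```

```text
clock: 23.55
tcp_pos: [0.5727, 0.0939, 0.1538]
tool_rot: [3.138, -0.138, -0.002]
ft_force: [0.5, 0.1, -1.2]
opening: 0.0493
clock 23.60 tcp [0.573  0.0939 0.1542] shift cm [ 0.05 -0.01  1.15] turn deg [ 0.01  0.04 -0.05] open 0.0493 F [-0.1 -0.7 -0.9]
  shift in goal axes cm [ 0.05 -0.01  1.15] q [-0.13  0.53 -0.15  1.79  0.1   0.83 -1.98]
```

View pics/w19c.png

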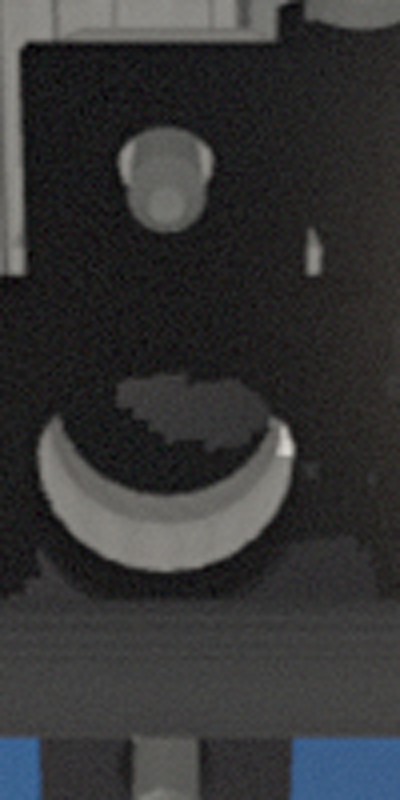

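Both studs are through their holes, still with no contact force. Last 11 mm.

```bash
python3 -m creep '[[[-1,0,0,0.3,0,0,0],[-1,0,0,0.3,0,0,0],[-1,0,0,0.3,0,0,0],[-1,0,0,0.15,0,0,0],[-1,0,0,0.05,0,0,0],[-1,0,0,0,0,0,0],[-1,0,0,0,0,0,0]]]'; python3 -c "
from h import *
delta([.5735,.0940,.1427],-5)"
```

```text
clock: 24.3
tcp_pos: [0.5733, 0.094, 0.1437]
tool_rot: [-3.138, 0.138, -0.0]
ft_force: [0.4, 0.2, -0.6]
opening: 0.0493
clock 24.30 tcp [0.5733 0.094  0.1437] shift cm [ 0.02 -0.    0.1 ] turn deg [-0.   -0.01 -0.05] open 0.0493 F [ 0.4  0.2 -0.6]
  shift in goal axes cm [ 0.02 -0.    0.1 ] q [-0.13  0.54 -0.14  1.79  0.1   0.81 -1.98]
```

```bash
python3 -m creep '[[[-1,0,0,0.08,0,0,0],[-1,0,0,0.05,0,0,0],[-1,0,0,0,0,0,0],[-1,0,0,0,0,0,0]]]'; python3 -m creep '[[[-1,0,0,0.06,0,0,0],[-1,0,0,0,0,0,0],[-1,0,0,0,0,0,0]]]'
```

```text
clock: 24.7
tcp_pos: [0.5733, 0.094, 0.1426]
tool_rot: [-3.138, 0.138, -0.0]
ft_force: [-1.7, -0.4, 3.8]
opening: 0.0493
clock: 25.0
tcp_pos: [0.5733, 0.094, 0.1425]
tool_rot: [3.138, -0.138, 0.0]
ft_force: [-3.0, -1.2, 8.0]
opening: 0.0488
```

Contact came at TCP z 0.1426, as predicted for flush. Releasing.

```bash
python3 -m creep '[[[0.3,0,0,0,0,0,0],[0.6,0,0,0,0,0,0],[0.8,0,0,0,0,0,0],[0.8,0,0,0,0,0,0],[0.8,0,0,-2,0,0,0],[0.8,0,0,-4,0,0,0],[0.8,-3,0,-4,0,0,0],[0.8,-4,0,-2,0,0,0],[0.8,-3,0,0,0,0,0],[0.8,0,0,0,0,0,0],[0.8,0,0,0,0,0,0],[0.8,0,0,0,0,0,0]]]'; python3 -c "
from h import *
import pickle
d=eyes.get_image('wrist');save('w20',d['pixels']);save('w20c',d['pixels'],(250,0,400,180),4);pickle.dump(d,open('d20.pkl','wb'))
d=eyes.get_image('scene');save('s20',d['pixels'],(200,120,400,270),4)
delta([.5735,.0940,.1427],-5)"
```

```text
clock: 26.2
tcp_pos: [0.4745, 0.1026, 0.2615]
tool_rot: [-3.138, 0.139, -0.0]
ft_force: [-0.3, -0.4, -0.1]
opening: 0.0796
clock 26.30 tcp [0.4744 0.1026 0.2613] shift cm [ 9.95 -0.03 11.85] turn deg [ 0.    0.02 -0.09] open 0.0793 F [ 1.  -0.4  1. ]
  shift in goal axes cm [ 9.940e+00 -1.000e-02  1.186e+01] q [-0.15  0.24 -0.19  1.93  0.05  0.98 -2.02]
```

View pics/w20.png

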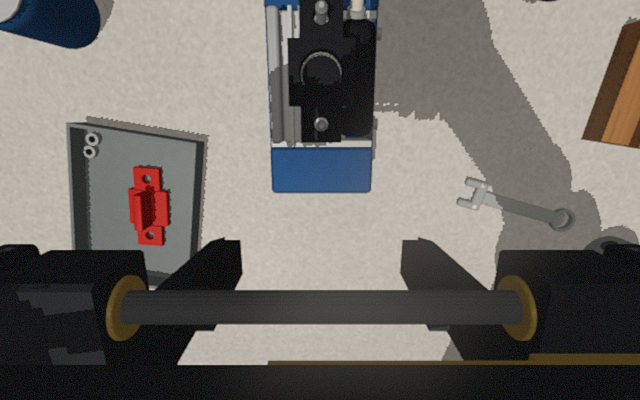

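View pics/s20.png

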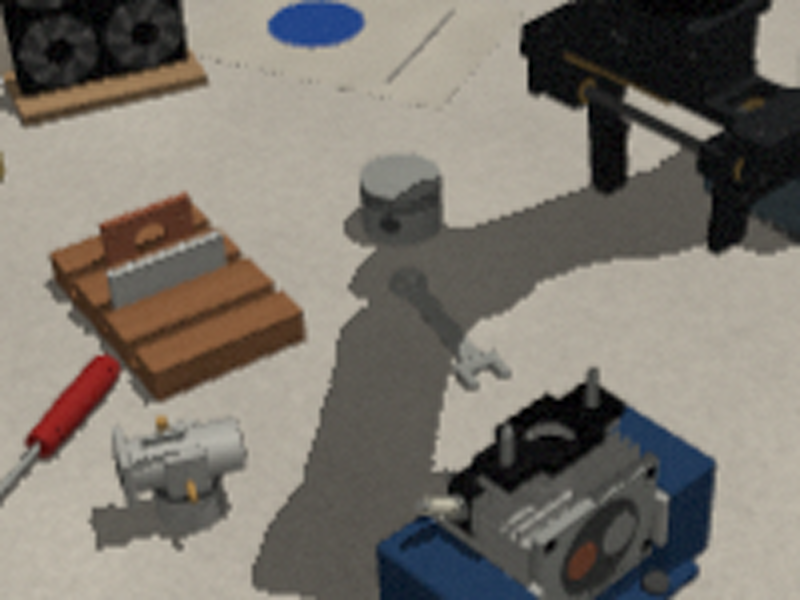

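The insulator sits over both studs, bystanders are unmoved and the gripper is clear. One numeric check of height, then I hand in.

```bash
python3 -c "
from h import *
d=eyes.get_image('scene');save('s21',d['pixels'],(300,200,380,260),9)
w=eyes.get_image('wrist');save('w21',w['pixels'],(270,0,380,150),5)
print(sensors.read_state()['ft_force'],sensors.read_state()['clock'])
b=down(-5);P=np.array([.5735,.0937,0])
for z in(.150,.156): print(z,proj(w,[P+b.apply([x,y,0])+[0,0,z] for x,y in((-52,-16),(-52,16),(-24,-25),(-24,25),(24,-25))] if 0 else [P+b.apply([x/1e3,y/1e3,0])+[0,0,z] for x,y in((-52,-16),(-52,16),(-24,-25),(-24,25),(24,-25))]).round(1).tolist())
"
```

```text
[0.23001678 0.43648235 0.37469249] 26.4
0.15 [[300.9, 141.8], [341.3, 141.8], [288.6, 104.9], [353.5, 104.9], [286.8, 36.2]]
0.156 [[300.5, 142.4], [341.7, 142.4], [287.9, 104.6], [354.3, 104.6], [286.0, 34.2]]
```

View pics/s21.png

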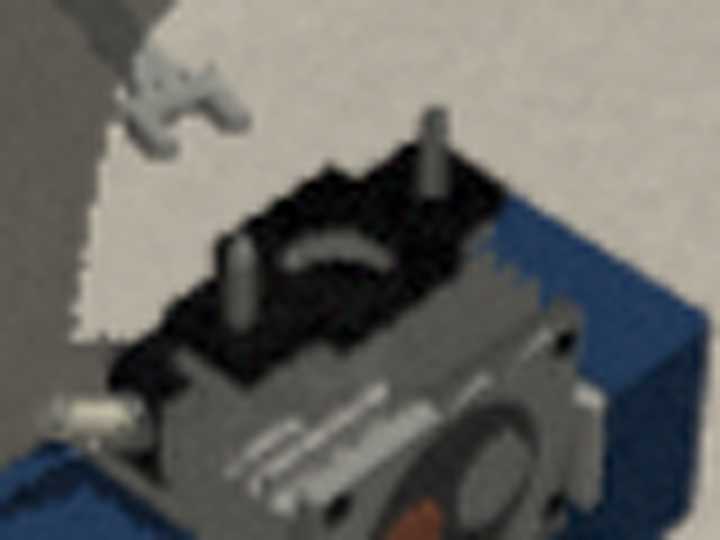

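View pics/w21.png

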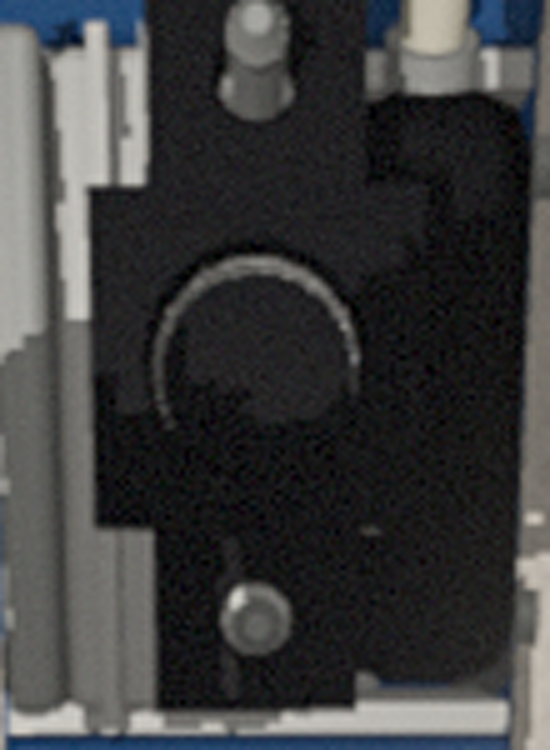

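Measured corners (rear edge 141.6, shoulders at (289,105) and (288,37)) match the z = 0.150 prediction better than 0.156. The plate is flush.

```bash
python3 -c "
from plant import arm;print(arm.finish_job())"
```

```text
the job is handed in; nothing more can be done
None
```

The job is done and handed in at about 26.4 s of robot time. The red cover lies flat in the grey tray, and the black insulator sits flush over both studs.

- **Cover:** I lifted it straight off by its rib and lowered it onto the tray floor before letting go.
- **Insulator:** I took it from the rack, stood it on the clear bench and tipped it flat with one finger. I then regripped it by its long edges and lowered it over the studs. There was no resistance until contact at tool height 0.1426 m, which is the height expected for fully home. I released it there.
- **Last checks:** Both stud tips show through the holes. The plate's edges in the wrist view match a top face at 150 mm (flush), not the 156 mm I compared against. The other two plates are still in the rack, and in the last pictures nothing on the bench appears to have moved. The gripper is open, empty and clear, with about zero wrist force.
- **What disagreed:** My first wrist measurement put the port about 2.6 mm off in y, because the arm was still settling when I took it. I measured again with the arm still and used that. I also made one small turn of about 0.4° the wrong way above the studs and corrected it before lowering.

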